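# Open the vent of a rinse canister at the microscope bench

## Robot

A 6-joint arm with a two-finger parallel gripper is mounted at the origin on the work surface. World frame = base frame: x ahead of the robot, y to its left, z up, the work surface at z = 0. Lengths are in m, angles in rad, forces in N, time in s.
With the tool pointing down it reaches from about 0.3 to 0.875 m from the base axis. Payload 6.4 kg.
Tool frame: the origin (TCP) lies midway between the tips of the shut fingers; the grasp point (between the pads) lies env.grasp_offset behind it (env.grasp_offset is the distance from the TCP to the grasp point, in m); z points along the fingers, y is the direction in which the jaws open and shut (so a half turn about z gives the same grasp; the last joint's range is limited). The gripper opens to 88 mm and grips with 3 to 60 N. Pads are 18 mm wide; open, the fingers measure 123 mm over their backs; the gripper's body (75 mm by 187 mm) begins 45 mm behind the grasp point.
Start: joints at [-1.339, 0.181, 1.607, -0, 1.354, -0.206], TCP at [0.244, -0.521, 0.218] pointing down, gripper open.
Joint ranges: [-2.99, 2.99], [-0.89, 2.07], [0.3, 2.58], [-1.14, 4.28], [0, 2.63], [-3.12, 3.12]. Speed limits (rad/s): [2.57, 2.57, 3.01, 3.14, 3.14, 3.14].

## Interface

Orientations are given as a unit quaternion [x, y, z, w].
In Python, from bench import env gives the robot as it stands.
- The arm moves only by the tool move_arm, never from a script. Its argument "moves" is a list of rows, each an object of numbers: "dx", "dy", "dz": the shift along the tool's x, y, z in m; "rx", "ry", "rz": the turn, a rotation vector about the tool's x, y, z in rad; "jaw": the finger opening in m, from 0 to 0.0881. A call has 1 to 10 rows; each row shifts and turns the commanded pose from where the row before left it, along the tool's axes as they then stand; what a row does not reach is not made up. A row lasts 1/12 s, in which the tool goes at most 41.7 mm and 7.16 degrees, less where a joint would pass 70% of its speed; a pose out of reach is approached as far as the arm can. A call with a gripper value outside its range is refused whole. The fingers move at their own pace and stop on an object; "newtons" is the grip in N (left out, the last holds). Time passes only in rows, so rows that do not move let the fingers close. It gives the time, the measured TCP pose, the force and the opening at its end, in the units of the state.
- env.observe(): the state, without advancing time (a new reading comes with each control period).
- env.capture(name): name is "scene" or "top" or "wrist"; returns a dict with "pixels" (480x640x3 uint8, red, green, blue), "mtx" (3x3 intrinsics, pixels), "R" (3x3) and "t" (3): a world point X has camera coordinates R X + t. Camera axes: x right, y down, z forward; pixel columns grow to the right and rows downward; lengths in m; the calibration is good to about 2 mm. A picture is of the moment at which its call begins. There is no depth.
- env.sign_off(): hands the job in, once; it reports no verdict.
The state is a dict: "time": time; "qpos": joint angles; "joint_vel": joint speeds; "joint_efforts": joint torques, N m; "position": TCP position; "orientation": TCP orientation; "contact_force": force on the tool from outside, world axes, zero at the start; "torque": the same for the moment, N m; "finger_gap": finger opening in m.
Only numpy, scipy, OpenCV 4.12 (cv2) and the standard library are available. Lean on these libraries where they do the work, as an engineer would, in place of code of your own. Each camera call takes 0.05 s, during which the arm holds its last target.

## Task

Open the vent of the rinse canister that has the flip-up tab: first swing the tab right back, past upright, as far as it goes, then unscrew the winged cap beneath it anticlockwise until it comes to its stop, half a turn from tight. Leave the tab back and the cap unscrewed, leave the other canister's cap tight, and do not shove the things that stand around.

Things in the scene. Friction and masses are not known exactly. Their poses are not given: they have to be found in the camera images.
- canister: The canister to open: a low off-white block, 200 (x) by 140 (y) by 75 mm high, too heavy to move, left or right of its plain twin and known by the flat grey flip-up tab over its neck. Origin: centre of the underside; z up, along the neck and cap axis. The tab's tongue points to its -x (roughly towards the robot), the tab's hinge is on its +x side.
- tab_hinge (a point): Centre of the tab's hinge line, fixed on the canister, 80 mm to +x of the cap axis and 143 mm above the bench; the hinge line runs along the canister's y. Two grey posts carry it (each 14 by 12 mm, centred 34 mm either side in y, top 147 mm above the bench).
- tab_tongue (a point): Point to grip on the tab, moving with it: on the narrow tongue at its free end, 146 mm from the hinge, 23 mm from the tip. The tongue is 51 mm long, 14 mm wide (canister's y), 8 mm thick; pinch it from above across its 14 mm; it can pivot between the pads while the hinge is followed. Shut, it is 143 mm above the bench, 64 mm of air below.
- tab (a joint): Angle of the tab, rad: 0 shut, level over the cap; 1.57 upright; 2.1 its stop, leaning back away from the cap. May start up to 0.25 ajar. The hinge is stiff (about 0.09 N m) and stays where it is left. From the hinge to the tongue the tab is a plate 118 mm long, 52 mm wide, 5 mm thick, just over the cap.
- cap_grip (a point): Point to grip on the winged black cap, on its axis, 123 mm above the bench when tight: middle of the straight wing, a bar 56 mm long, 14 mm thick, 24 mm tall (top 134 mm above the bench) on a round disc 60 mm across (its top 110 mm above the bench). The point's x axis runs along the wing; grip it from above across its 14 mm.
- cap (a joint): Turn of the cap, rad, growing anticlockwise as seen from above: 0 tight (wing along the canister's x), 3.14 its stop, fully unscrewed. It starts between 0 and 0.5. It rises 1 mm per rad and stays on the neck; friction about 0.06 N m; it stays where it is left.
- spare: The plain twin canister, same block and same winged cap but with no tab or posts; same axes. Leave it alone.
- spare_cap (a joint): Turn of the twin's cap, rad, 0 tight, growing anticlockwise; starts at 0 and must stay tight.
- oil_bottle: Bystander: small amber bottle, 34 mm across, 75 mm tall, standing between the canisters on the robot's side. Origin at its underside.
- slide_box: Bystander: flat box for slides, 90 by 170 by 35 mm, beyond the canisters. Origin at its underside.
- beaker: Bystander: clear beaker, 72 mm across, 90 mm tall, beyond the left canister. Origin at its underside.
- stain_jar: Bystander: rectangular glass staining jar, 70 by 90 by 60 mm, beyond the right canister. Origin at its underside.
- dishes: Bystander: stack of three clear dishes, 90 mm across, 40 mm tall, left of the canisters. Origin at its underside.
- mouse: Bystander: black computer mouse, 105 by 62 by 30 mm, right of the canisters. Origin at its underside.

How it is judged:
On the way, in this order (a step that is already met when the one before it is completed fails the run):
1. the tab is swung back past upright (value of joint tab above 1.75 rad), for 0.2 s.
2. the cap is unscrewed to its stop (value of joint cap above 2.8 rad and value of joint tab above 1.75 rad), for 0.2 s.
At the end, for the whole second after the job is handed in: The tab stands back past upright (over 1.75 rad of 2.1), the cap is unscrewed to within 0.34 rad of its stop (over 2.8 rad of 3.14), and the twin's cap is still tight (under 0.3 rad) (all of step 2 and value of joint spare_cap below 0.3 rad); the robot touches nothing.
It fails at once if the other canister's cap is turned (value of joint spare_cap above 0.3 rad).
It fails at once if a bystander is shoved more than 40 mm or knocked over (distance of any of oil_bottle, slide_box, beaker, stain_jar, dishes, mouse from where it was at the start of the episode above 0.04 m or angle between any of oil_bottle, slide_box, beaker, stain_jar, dishes, mouse's own z axis and vertical above 0.6 rad).
It also fails if it takes over 64 s, if anything falls off the work surface, if the arm or the gripper's body presses on something with over 40 N, if the wrist force passes 120 N, or if a joint passes its speed limit or range.

## Working session

There is one attempt and no reset: what is moved stays moved. The work goes in short steps, Python scripts to look and compute and a tool call to move; the robot and the scene stay as the last step left them, time stands still between calls to the robot, and variables do not carry over. Pictures are saved under pics/ and viewed, and the job is handed in when it is done.

Besides the shell and the picture viewer there is one more tool, called after "Call:" by a JSON object that holds its "op" and its "data", one argument or row to a line. move_arm: Moves the arm, as the interface text tells. Its arguments: {"type":"object","properties":{"moves":{"type":"array"},"newtons":{"type":"number"}},"required":["moves"]}

```bash
mkdir -p pics; ls; python3 - <<'E'
from bench import env
import cv2
print(env.grasp_offset, env.observe())
for n in ["scene","top","wrist"]:
    c=env.capture(n); cv2.imwrite(f"pics/{n}0.png",c["pixels"][:,:,::-1]); print(n,c["mtx"].tolist(),c["R"].tolist(),c["t"].tolist())
E
```

```text
pics
0.0187 {'time': 0.0, 'qpos': array([-1.33928197e+00,  1.81531302e-01,  1.60798172e+00, -1.51250936e-05,
        1.35378133e+00, -2.06275473e-01]), 'joint_vel': array([-3.98294490e-04, -1.90988992e-04,  6.46787286e-04, -7.50439588e-04,
       -1.19995872e-03, -5.44487427e-05]), 'joint_efforts': array([ 9.04559274e-04, -4.33861506e+01, -3.41844893e+01,  7.03050429e-02,
        3.86235933e-02, -1.54321328e-04]), 'position': array([ 0.24365845, -0.52020771,  0.21682834]), 'orientation': array([ 9.76137307e-01,  2.17152558e-01, -1.81201031e-05, -8.50684908e-04]), 'contact_force': array([-0.2420037 , -0.65436087, -0.24344231]), 'torque': array([ 0.00657563, -0.00227282,  0.03748823]), 'finger_gap': 0.08799892808060132}
scene [[543.5225262758752, 0.0, 309.98926688738163], [0.0, 543.5225262758752, 235.41583967497675], [0.0, 0.0, 1.0]] [[-0.857418179799466, 0.5146193184653467, 0.001010945909786497], [0.3435786448027156, 0.5739039810864153, -0.7433625867157243], [-0.38312893363057277, -0.6370252566071658, -0.6688879148704026]] [0.4717627153823122, -0.1394873020607997, 1.793672016774698]
top [[455.58378806368944, 0.0, 318.12988607990746], [0.0, 455.58378806368944, 240.85988384252138], [0.0, 0.0, 1.0]] [[0.006367540532906523, -0.9999227361421912, -0.010675962414470254], [-0.9967214694714158, -0.00548529105920429, -0.08072313098943085], [0.0806583332477357, 0.011154968754290695, -0.9966793867386783]] [0.012885084297832727, 0.5816714624877195, 1.1156179459358568]
wrist [[384.26822137158854, 0.0, 314.11240426825236], [0.0, 384.26822137158854, 242.7883685255881], [0.0, 0.0, 1.0]] [[0.4229365061562421, -0.9061558635997956, -0.0025025235387422253], [-0.8615470127373643, -0.4029686936960959, 0.30879277314112813], [-0.28082282066042513, -0.1284436949194974, -0.9511260487610211]] [-0.5725906774436692, -0.03983433039874697, 0.39236157025049895]
```

View pics/scene0.png

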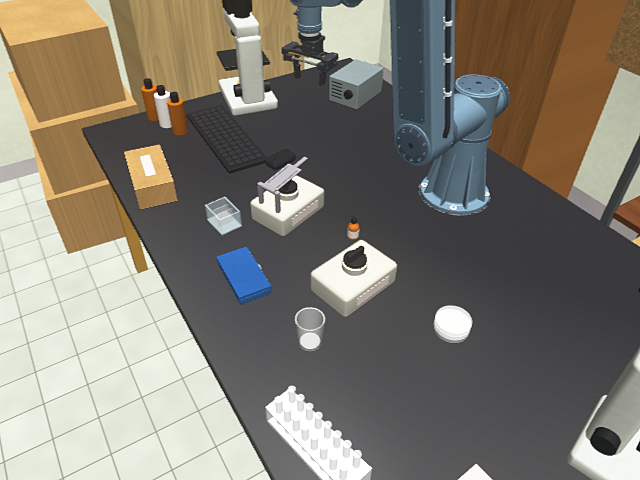

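View pics/top0.png

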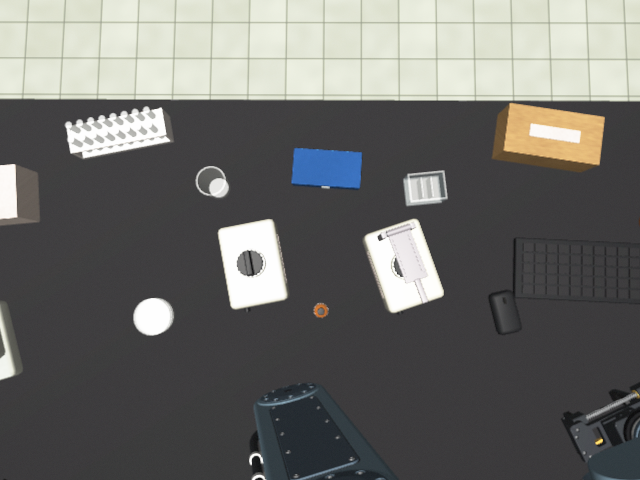

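```bash
python3 - <<'E'
import cv2
im=cv2.imread("pics/top0.png"); 
cv2.imwrite("pics/topcrop.png",cv2.resize(im[130:340,180:450],(800,622))[:600])
E
```

```text
(no output)
```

View pics/topcrop.png

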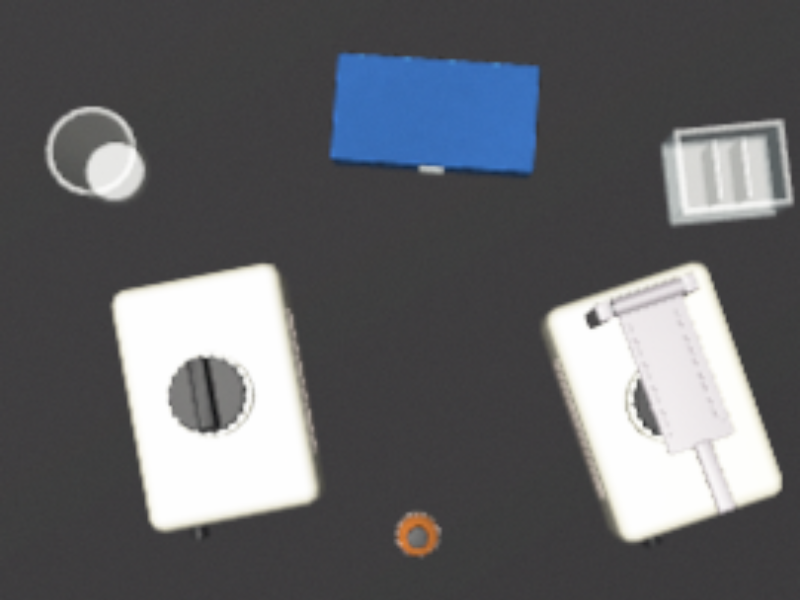

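The tabbed canister is the right one (top image, centre about (404,265)). The tab is a bit ajar, with the tongue tip near (427,302). I'll fit the pose by silhouette.

```bash
cat > h.py <<'E'
import numpy as np,cv2
from scipy.spatial.transform import Rotation as Ro
def proj(c,X):
    X=np.atleast_2d(X); p=X@np.array(c["R"]).T+np.array(c["t"]); p=p@np.array(c["mtx"]).T; return p[:,:2]/p[:,2:]
def T(p,X):
    x,y,w=p; X=np.atleast_2d(X); c,s=np.cos(w),np.sin(w)
    return np.c_[x+c*X[:,0]-s*X[:,1], y+s*X[:,0]+c*X[:,1], X[:,2]]
def tab(a,r,y=0,n=0):  # canister frame point at r from hinge, n normal offset
    return [0.08-r*np.cos(a)-n*np.sin(a)*-1*-1, y, 0.143+r*np.sin(a)-n*np.cos(a)*-1]
def box(hx,hy,z0,z1,cx=0,cy=0):
    return np.array([[cx+i*hx,cy+j*hy,z] for i in(-1,1) for j in(-1,1) for z in(z0,z1)])
E
python3 - <<'E'
from bench import env
from h import *
from scipy.optimize import minimize
c=env.capture("top"); s=env.capture("scene")
def ray(c,uv,z):
    R=np.array(c["R"]);C=-R.T@c["t"]; d=R.T@np.linalg.inv(c["mtx"])@[*uv,1]; return C+d*(z-C[2])/d[2]
print("cam",-np.array(c["R"]).T@c["t"])
p0=ray(c,(404,265),.075); print(p0)
# observed silhouette mask
masks=[]
for cam,roi in((c,(350,210,455,325)),(s,(245,165,332,240))):
    im=cam["pixels"].astype(int); m=(im.min(2)>75)
    mm=np.zeros(m.shape,bool); x0,y0,x1,y1=roi; mm[y0:y1,x0:x1]=m[y0:y1,x0:x1]; masks.append(mm.astype(np.uint8))
K=8
def draw(cam,p,a,full=True):
    # supersampled fill of parts
    out=np.zeros((480,640),np.uint8)
    parts=[T(p,box(.1,.07,0,.075))]
    pl=[tab(a,r,y,n) for r in(0,.118) for y in(-.026,.026) for n in(-.0025,.0025)]
    to=[tab(a,r,y,n) for r in(.118,.169) for y in(-.007,.007) for n in(-.004,.004)]
    parts+=[T(p,pl),T(p,to)]
    parts+=[T(p,box(.007,.006,.075,.147,.08,yy)) for yy in(-.034,.034)]
    for P in parts:
        h=cv2.convexHull(proj(cam,P).astype(np.float32))
        cv2.fillPoly(out,[np.round(h*16).astype(np.int32)],1,shift=4)
    return out
def cost(q):
    return sum(np.sum(draw(cam,q[:3],q[3])!=m) for cam,m in zip((c,s),masks))
best=None
for a0 in(0,.15,.3):
    r=minimize(cost,[p0[0],p0[1],.3,a0],method="Nelder-Mead",options=dict(initial_simplex=np.array([[p0[0],p0[1],.3,a0]]*5)+np.vstack([np.zeros(4),np.diag([.02,.02,.1,.1])])))
    print(r.x,r.fun)
    if best is None or r.fun<best.fun: best=r
q=best.x; np.save("pose.npy",q)
for cam,n,roi in((c,"top",(350,200,470,330)),(s,"scene",(235,140,345,250))):
    im=cam["pixels"][:,:,::-1].copy(); x0,y0,x1,y1=roi
    f=5; im=cv2.resize(im[y0:y1,x0:x1],None,fx=f,fy=f)
    def L(P,col):
        uv=(proj(cam,T(q[:3],P))-[x0,y0]+.5)*f
        cv2.polylines(im,[np.round(uv).astype(np.int32)],True,col,1)
    L([[.1,.07,.075],[-.1,.07,.075],[-.1,-.07,.075],[.1,-.07,.075]],(0,0,255))
    a=q[3]
    L([tab(a,0,-.026),tab(a,0,.026),tab(a,.118,.026),tab(a,.118,-.026)],(0,255,0))
    L([tab(a,.118,-.007),tab(a,.118,.007),tab(a,.169,.007),tab(a,.169,-.007)],(255,0,0))
    cv2.imwrite(f"pics/fit_{n}.png",im)
E
```

```text
cam [0.4896985  0.00363004 1.15900531]
[ 0.52109026 -0.18832462  0.075     ]
[ 0.52188076 -0.19008415  0.33911215  0.07946896] 848.0
[ 0.5215918  -0.18823435  0.3374699   0.11345227] 847.0
[ 0.52168599 -0.18821843  0.33806589  0.09340663] 843.0
```

```bash
python3 - <<'E'
import cv2
a=cv2.imread("pics/fit_top.png");b=cv2.imread("pics/fit_scene.png")
print(a.shape,b.shape)
E
```

```text
(650, 600, 3) (550, 550, 3)
```

View pics/fit_top.png

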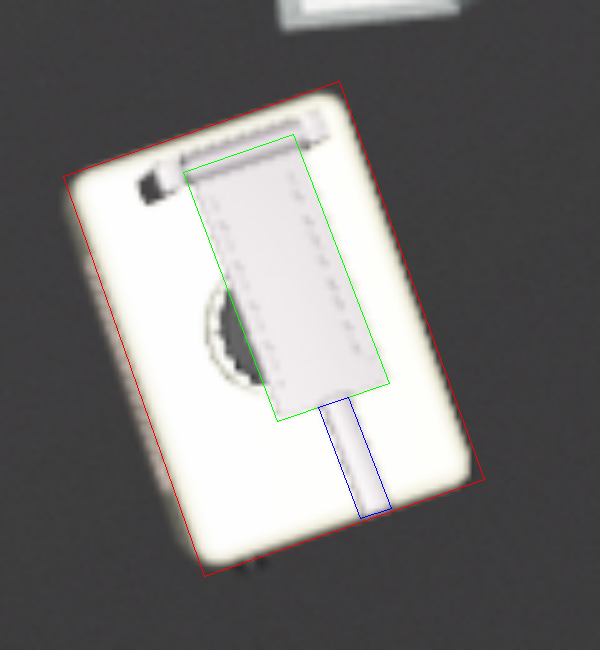

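View pics/fit_scene.png

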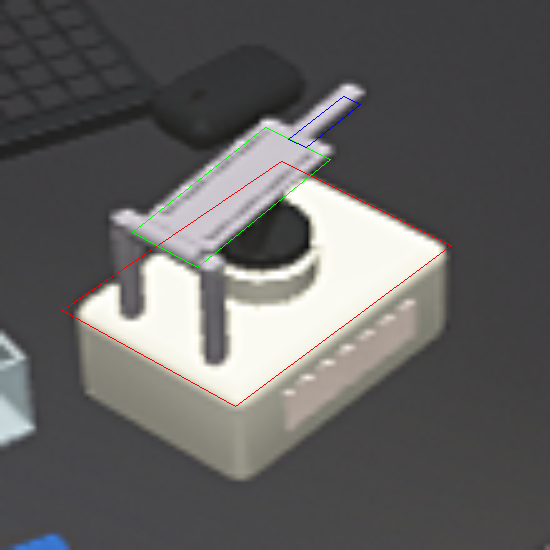

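```bash
cat >> h.py <<'E'
def goto(env,xyz,yaw,tilt=0):
    """tool-frame dx,dy,dz and rz to bring tool to xyz, pointing down, x axis at yaw"""
    o=env.observe(); R0=Ro.from_quat(o["orientation"])
    Rt=Ro.from_euler("z",yaw)*Ro.from_euler("x",np.pi)
    d=R0.inv().apply(np.array(xyz)-o["position"]); rv=(R0.inv()*Rt).as_rotvec()
    print("pos",o["position"].round(4),"d",d.round(4),"rot",rv.round(4),"dist",np.linalg.norm(d).round(3))
E
python3 - <<'E'
from bench import env
from h import *
w=env.capture("wrist");o=env.observe()
C=-np.array(w["R"]).T@w["t"]; R0=Ro.from_quat(o["orientation"])
print("cam in tool",R0.inv().apply(C-o["position"]), "axes",(R0.inv().as_matrix()@np.array(w["R"]).T).round(3))
q=np.load("pose.npy"); 
# look point: above cap, TCP z .36
print(T(q[:3],[-.05,0,0]))
goto(env,T(q[:3],[-.10,0,.34])[0],q[2])
E
```

```text
cam in tool [ 0.08257318 -0.0011614  -0.16698157] axes [[-0.001 -0.951 -0.309]
 [ 1.    -0.001 -0.002]
 [ 0.001 -0.309  0.951]]
[[ 0.4745161  -0.20480158  0.        ]]
pos [ 0.2438 -0.5206  0.2174] d [ 0.2931 -0.1932 -0.1224] rot [-0.0005 -0.0001  0.0997] dist 0.372
```

Call:
{"op": "move_arm", "data": {
  "moves": [
    {"dx":0.0293,"dy":-0.0193,"dz":-0.0122,"rz":0.01,"jaw":0.06},
    {"dx":0.0293,"dy":-0.0193,"dz":-0.0122,"rz":0.01},
    {"dx":0.0293,"dy":-0.0193,"dz":-0.0122,"rz":0.01},
    {"dx":0.0293,"dy":-0.0193,"dz":-0.0122,"rz":0.01},
    {"dx":0.0293,"dy":-0.0193,"dz":-0.0122,"rz":0.01},
    {"dx":0.0293,"dy":-0.0193,"dz":-0.0122,"rz":0.01},
    {"dx":0.0293,"dy":-0.0193,"dz":-0.0122,"rz":0.01},
    {"dx":0.0293,"dy":-0.0193,"dz":-0.0122,"rz":0.01},
    {"dx":0.0293,"dy":-0.0193,"dz":-0.0122,"rz":0.01},
    {"dx":0.0293,"dy":-0.0193,"dz":-0.0122,"rz":0.01}
  ]
}}

```text
invalid input
```

Call:
{"op": "move_arm", "data": {
  "moves": [
    {"dx":0},
    {"dx":0},
    {"dx":0}
  ]
}}

```text
invalid input
```

```bash
python3 - <<'E'
from bench import env
from h import *
q=np.load("pose.npy"); goto(env,T(q[:3],[-.10,0,.34])[0],q[2])
w=env.capture("wrist"); cv2.imwrite("pics/w1.png",w["pixels"][:,:,::-1])
np.savez("w1.npz",**w)
E
```

```text
pos [ 0.2438 -0.5206  0.2174] d [ 0.2931 -0.1932 -0.1224] rot [-0.0005 -0.0001  0.0997] dist 0.372
```

View pics/w1.png

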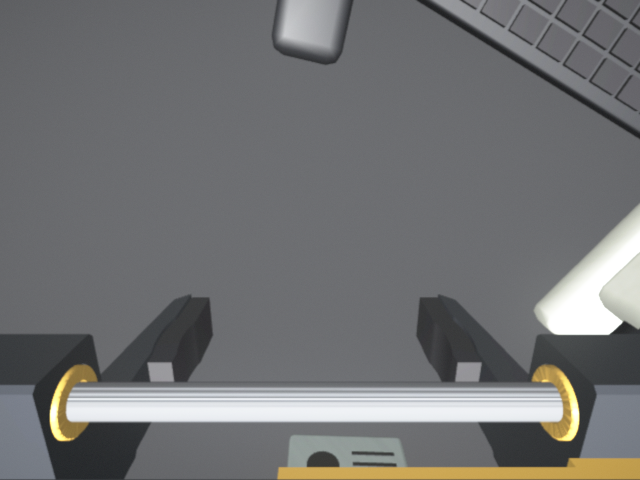

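Call:
{"op": "move_arm", "data": {
  "moves": [
    {"dx":0.0293,"dy":-0.0193,"dz":-0.0122,"rx":0,"ry":0,"rz":0.01,"jaw":0.06},
    {"dx":0.0293,"dy":-0.0193,"dz":-0.0122,"rx":0,"ry":0,"rz":0.01,"jaw":0.06},
    {"dx":0.0293,"dy":-0.0193,"dz":-0.0122,"rx":0,"ry":0,"rz":0.01,"jaw":0.06},
    {"dx":0.0293,"dy":-0.0193,"dz":-0.0122,"rx":0,"ry":0,"rz":0.01,"jaw":0.06},
    {"dx":0.0293,"dy":-0.0193,"dz":-0.0122,"rx":0,"ry":0,"rz":0.01,"jaw":0.06}
  ]
}}

```text
time: 0.77
position: [0.339, -0.3717, 0.2793]
orientation: [0.981, 0.192, 0.0, 0.0]
contact_force: [0.9, -0.6, 0.8]
finger_gap: 0.0602
```

Call:
{"op": "move_arm", "data": {
  "moves": [
    {"dx":0.0293,"dy":-0.0193,"dz":-0.0122,"rx":0,"ry":0,"rz":0.01,"jaw":0.06},
    {"dx":0.0293,"dy":-0.0193,"dz":-0.0122,"rx":0,"ry":0,"rz":0.01,"jaw":0.06},
    {"dx":0.0293,"dy":-0.0193,"dz":-0.0122,"rx":0,"ry":0,"rz":0.01,"jaw":0.06},
    {"dx":0.0293,"dy":-0.0193,"dz":-0.0122,"rx":0,"ry":0,"rz":0.01,"jaw":0.06},
    {"dx":0.0293,"dy":-0.0193,"dz":-0.0122,"rx":0,"ry":0,"rz":0.01,"jaw":0.06},
    {"dx":0,"dy":0,"dz":0,"rx":0,"ry":0,"rz":0,"jaw":0.06},
    {"dx":0,"dy":0,"dz":0,"rx":0,"ry":0,"rz":0,"jaw":0.06}
  ]
}}

```text
time: 1.35
position: [0.4415, -0.2293, 0.3406]
orientation: [0.985, 0.17, 0.001, 0.001]
contact_force: [0.4, 0.5, -1.1]
finger_gap: 0.06
```

```bash
python3 - <<'E'
from bench import env
from h import *
q=np.load("pose.npy"); goto(env,T(q[:3],[-.10,0,.34])[0],q[2])
w=env.capture("wrist"); cv2.imwrite("pics/w2.png",w["pixels"][:,:,::-1])
np.savez("w2.npz",**w); print(env.observe()["qpos"])
E
```

```text
pos [ 0.4415 -0.2293  0.3406] d [-0.0107 -0.0122  0.0005] rot [ 0.0017 -0.0007  0.0037] dist 0.016
[-7.20255926e-01 -7.48547601e-02  1.63149395e+00 -5.66056298e-04
  1.58466729e+00  5.10750545e-01]
```

View pics/w2.png

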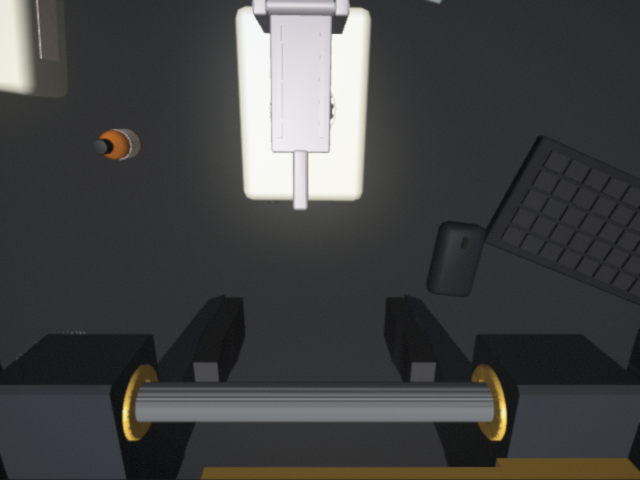

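```bash
python3 - <<'E'
from h import *
im=cv2.imread("pics/w2.png")
cv2.imwrite("pics/w2z.png",cv2.resize(im[0:216,225:385],(592,800))[:600]) 
cv2.imwrite("pics/w2z.png",cv2.resize(im[0:216,225:385],None,fx=2.75,fy=2.75))
s=cv2.imread("pics/scene0.png"); cv2.imwrite("pics/s0z.png",cv2.resize(s[145:240,245:335],None,fx=6,fy=6))
E
```

```text
(no output)
```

View pics/w2z.png

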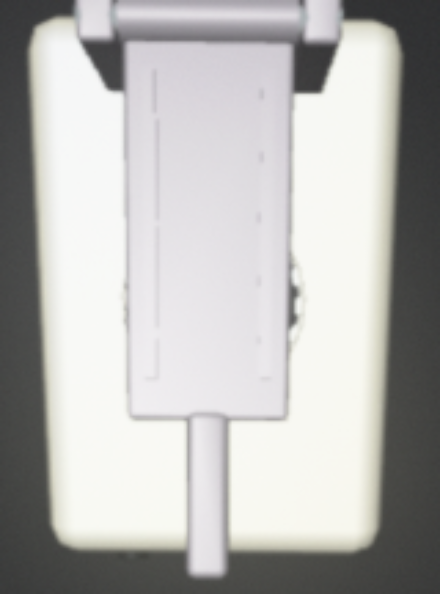

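View pics/s0z.png

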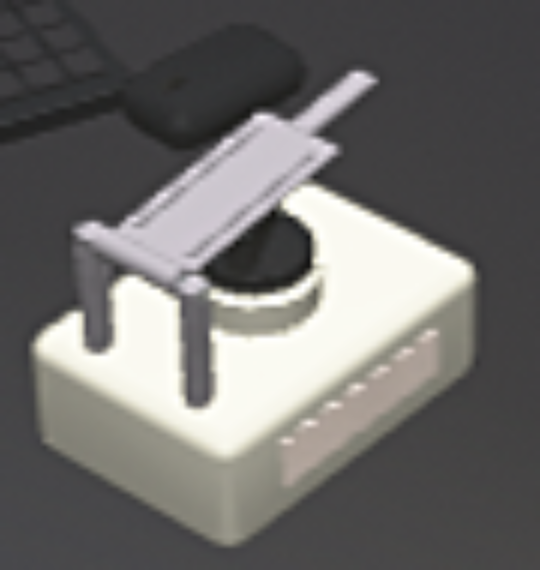

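```bash
python3 - <<'E'
from bench import env
from h import *
from scipy.optimize import least_squares
w=dict(np.load("w2.npz")); c=env.capture("top"); s=env.capture("scene")
obs=[(w,.169,0,.002,300.3,209.5),(w,.118,.026,.0025,271.9,151.3),(w,.118,-.026,.0025,329.4,151.3),(w,0,0,.002,301.7,6.5),
(s,.169,0,0,306.7,157.7),(s,.118,.026,.0025,301.3,170),(s,.118,-.026,.0025,289.2,164.2),
(c,.169,0,.002,425.2,302.4),(c,.118,.026,.0025,405.4,284),(c,.118,-.026,.0025,427.8,276.6)]
def f(q):
    return np.concatenate([proj(k,T(q[:3],tab(q[3],r,y,n)))[0]-[u,v] for k,r,y,n,u,v in obs])
r=least_squares(f,np.load("pose.npy"),loss="soft_l1")
print(r.x, f(r.x).reshape(-1,2).round(1).tolist())
q=r.x
corn=np.array([[.1,.07,.075],[-.1,.07,.075],[-.1,-.07,.075],[.1,-.07,.075]])
print("wrist block",proj(w,T(q[:3],corn)).round(1).tolist())
np.save("pose2.npy",q)
E
```

```text
[ 0.52281359 -0.18687066  0.32720144  0.12511126] [[-0.0, 0.5], [-0.7, 0.9], [0.7, 1.7], [-0.1, -0.4], [-1.9, 0.8], [-0.9, 0.1], [-1.8, -0.6], [-0.9, -0.7], [-0.8, -0.8], [-0.6, -1.0]]
wrist block [[232.7, 1.2], [241.7, 201.4], [364.1, 203.0], [374.9, 3.4]]
```

```bash
python3 - <<'E'
from bench import env
from h import *
q=np.load("pose2.npy"); g=T(q[:3],tab(q[3],.146))[0]; print(g)
goto(env,g+[0,0,.03-.0187],.33); goto(env,g-[0,0,.0187],.33)
E
```

```text
[ 0.46139581 -0.20771592  0.16121863]
pos [ 0.4398 -0.2311  0.3389] d [ 0.0283 -0.0148  0.1664] rot [-0.0009  0.001   0.0069] dist 0.169
pos [ 0.4398 -0.2311  0.3389] d [ 0.0284 -0.0147  0.1964] rot [-0.0009  0.001   0.0069] dist 0.199
```

Call:
{"op": "move_arm", "data": {
  "moves": [
    {"dx":0.007,"dy":-0.0037,"dz":0.035,"rx":0,"ry":0,"rz":0.002,"jaw":0.06},
    {"dx":0.007,"dy":-0.0037,"dz":0.035,"rx":0,"ry":0,"rz":0.002,"jaw":0.06},
    {"dx":0.007,"dy":-0.0037,"dz":0.035,"rx":0,"ry":0,"rz":0.002,"jaw":0.06},
    {"dx":0.007,"dy":-0.0037,"dz":0.035,"rx":0,"ry":0,"rz":0,"jaw":0.06},
    {"dx":0,"dy":0,"dz":0.02,"rx":0,"ry":0,"rz":0,"jaw":0.06},
    {"dx":0,"dy":0,"dz":0,"rx":0,"ry":0,"rz":0,"jaw":0.06},
    {"dx":0,"dy":0,"dz":0,"rx":0,"ry":0,"rz":0,"jaw":0.06},
    {"dx":0,"dy":0,"dz":0,"rx":0,"ry":0,"rz":0,"jaw":0.06}
  ]
}}

```text
time: 2.17
position: [0.4623, -0.2087, 0.1811]
orientation: [0.986, 0.164, 0.001, 0.001]
contact_force: [0.0, -0.3, 0.1]
finger_gap: 0.06
```

```bash
python3 - <<'E'
from bench import env
from h import *
q=np.load("pose2.npy"); g=T(q[:3],tab(q[3],.146))[0]; print(g)
w=env.capture("wrist"); cv2.imwrite("pics/w3.png",w["pixels"][:,:,::-1])
goto(env,g-[0,0,.0187],.33)
print(proj(w,[g, T(q[:3],tab(q[3],.169))[0], T(q[:3],tab(q[3],.118))[0]]))
E
```

```text
[ 0.46139581 -0.20771592  0.16121863]
pos [ 0.4628 -0.2088  0.1817] d [-0.001  -0.0016  0.0391] rot [ 0.0026 -0.0016  0.0004] dist 0.039
[[314.65412047 282.71863892]
 [314.56688292 323.67552986]
 [314.76544024 230.4554578 ]]
```

View pics/w3.png

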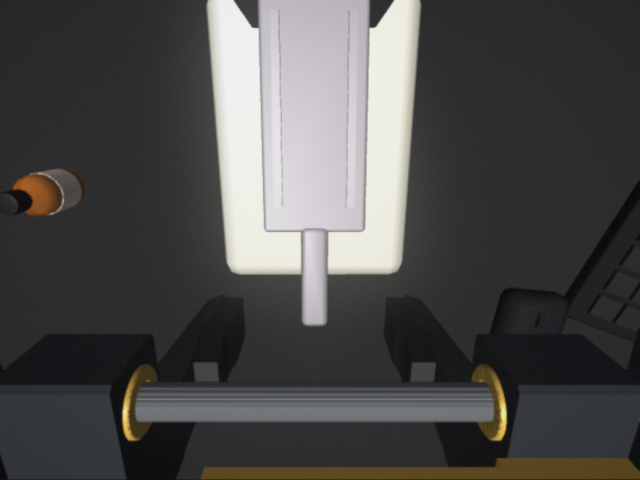

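The tongue sits at (314,230–325), centred between the fingers, and matches the prediction to about 1 px. Descend and pinch.

Call:
{"op": "move_arm", "data": {
  "moves": [
    {"dx":-0.001,"dy":-0.001,"dz":0.02,"rx":0,"ry":0,"rz":0,"jaw":0.04},
    {"dx":0,"dy":0,"dz":0.019,"rx":0,"ry":0,"rz":0,"jaw":0.04},
    {"dx":0,"dy":0,"dz":0,"rx":0,"ry":0,"rz":0,"jaw":0.04},
    {"dx":0,"dy":0,"dz":0,"rx":0,"ry":0,"rz":0,"jaw":0.008},
    {"dx":0,"dy":0,"dz":0,"rx":0,"ry":0,"rz":0,"jaw":0.008},
    {"dx":0,"dy":0,"dz":0,"rx":0,"ry":0,"rz":0,"jaw":0.008},
    {"dx":0,"dy":0,"dz":0,"rx":0,"ry":0,"rz":0,"jaw":0.008},
    {"dx":0,"dy":0,"dz":0,"rx":0,"ry":0,"rz":0,"jaw":0.008}
  ],
  "newtons": 10
}}

```text
time: 2.88
position: [0.4622, -0.2086, 0.1424]
orientation: [0.986, 0.165, 0.001, 0.002]
contact_force: [1.4, -4.3, -0.4]
finger_gap: 0.0135
```

```bash
python3 - <<'E'
from bench import env
from h import *
o=env.observe(); print(o["finger_gap"],o["contact_force"],o["position"],o["torque"])
q=np.load("pose2.npy")
# arc in canister frame (tool x = canister x, tool z = down)
a0=q[3]; A=np.linspace(a0,2.1,17)
P=np.array([tab(a,.146) for a in A]); D=np.diff(P,axis=0)
for a,d in zip(A[1:],D): print(a.round(3),"dx",d[0].round(4),"dz",(-d[2]).round(4), np.linalg.norm(d).round(3))
E
```

```text
0.01345861276348523 [ 1.3744076  -4.34760497 -0.40152531] [ 0.46217265 -0.20864913  0.14241544] [-0.68463855 -0.18149503  0.07756082]
0.249 dx 0.0033 dz -0.0177 0.018
0.372 dx 0.0055 dz -0.0171 0.018
0.495 dx 0.0076 dz -0.0163 0.018
0.619 dx 0.0095 dz -0.0153 0.018
0.742 dx 0.0113 dz -0.014 0.018
0.866 dx 0.013 dz -0.0125 0.018
0.989 dx 0.0144 dz -0.0108 0.018
1.113 dx 0.0156 dz -0.0089 0.018
1.236 dx 0.0166 dz -0.007 0.018
1.359 dx 0.0173 dz -0.0049 0.018
1.483 dx 0.0178 dz -0.0027 0.018
1.606 dx 0.018 dz -0.0005 0.018
1.73 dx 0.0179 dz 0.0017 0.018
1.853 dx 0.0176 dz 0.0039 0.018
1.977 dx 0.017 dz 0.0061 0.018
2.1 dx 0.0161 dz 0.0081 0.018
```

Call:
{"op": "move_arm", "data": {
  "moves": [
    {"dx":0.0033,"dy":0.001,"dz":-0.0177,"rx":0,"ry":0,"rz":0,"jaw":0.008},
    {"dx":0.0055,"dy":0,"dz":-0.0171,"rx":0,"ry":0,"rz":0,"jaw":0.008},
    {"dx":0.0076,"dy":0,"dz":-0.0163,"rx":0,"ry":0,"rz":0,"jaw":0.008},
    {"dx":0.0095,"dy":0,"dz":-0.0153,"rx":0,"ry":0,"rz":0,"jaw":0.008},
    {"dx":0,"dy":0,"dz":0,"rx":0,"ry":0,"rz":0,"jaw":0.008}
  ]
}}

```text
time: 3.3
position: [0.4887, -0.1998, 0.2112]
orientation: [0.986, 0.165, 0.003, 0.002]
contact_force: [0.2, -0.0, 0.5]
finger_gap: 0.0127
```

```bash
python3 - <<'E'
from bench import env
from h import *
o=env.observe(); print(o["finger_gap"],o["contact_force"],o["position"],o["torque"])
s=env.capture("scene"); cv2.imwrite("pics/s1.png",cv2.resize(s["pixels"][:,:,::-1][60:260,200:380],None,fx=3,fy=3))
E
```

```text
0.012726458983527698 [ 0.22942054 -0.00913902  0.45055612] [ 0.48865832 -0.19977664  0.21122956] [-0.11233386  0.06134859  0.02745006]
```

View pics/s1.png

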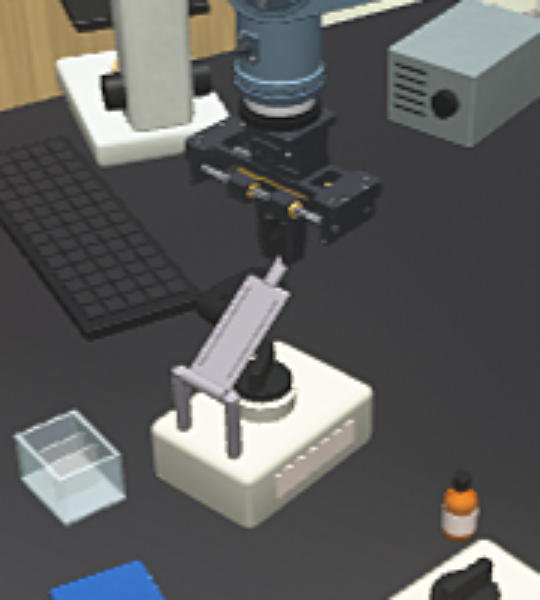

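```bash
cat >> h.py <<'E'
def arc(env,aend,n,r=.146):
    q=np.load("pose2.npy"); o=env.observe(); R=Ro.from_quat(o["orientation"])
    g=o["position"]-.0187*R.as_matrix()[:,2]
    d=g-[*q[:2],0]; c,s=np.cos(q[2]),np.sin(q[2]); x=c*d[0]+s*d[1]; y=-s*d[0]+c*d[1]
    vx,vz=.08-x,g[2]-.143; a=np.arctan2(vz,vx); print("y",y,"r",np.hypot(vx,vz),"a",a)
    A=np.linspace(a,aend,n+1); P=np.array([[.08-r*np.cos(t),.143+r*np.sin(t)] for t in A]); P[0]=[x,g[2]]
    for t,dd in zip(A[1:],np.diff(P,axis=0)): print(t.round(3),"dx",dd[0].round(4),"dz",(-dd[1]).round(4))
E
python3 - <<'E'
from bench import env
from h import *
arc(env,2.1,13)
E
```

```text
y -0.0008636273500833812 r 0.14539149505566765 a 0.625630438540119
0.739 dx 0.0099 dz -0.0132
0.852 dx 0.0118 dz -0.0116
0.966 dx 0.0131 dz -0.0102
1.079 dx 0.0141 dz -0.0086
1.193 dx 0.015 dz -0.007
1.306 dx 0.0157 dz -0.0052
1.42 dx 0.0162 dz -0.0034
1.533 dx 0.0165 dz -0.0016
1.646 dx 0.0165 dz 0.0003
1.76 dx 0.0164 dz 0.0022
1.873 dx 0.0161 dz 0.004
1.987 dx 0.0155 dz 0.0058
2.1 dx 0.0147 dz 0.0075
```

Call:
{"op": "move_arm", "data": {
  "moves": [
    {"dx":0.0099,"dy":0,"dz":-0.0132,"rx":0,"ry":0,"rz":0,"jaw":0.008},
    {"dx":0.0118,"dy":0,"dz":-0.0116,"rx":0,"ry":0,"rz":0,"jaw":0.008},
    {"dx":0.0131,"dy":0,"dz":-0.0102,"rx":0,"ry":0,"rz":0,"jaw":0.008},
    {"dx":0.0141,"dy":0,"dz":-0.0086,"rx":0,"ry":0,"rz":0,"jaw":0.008},
    {"dx":0.015,"dy":0,"dz":-0.007,"rx":0,"ry":0,"rz":0,"jaw":0.008},
    {"dx":0.0157,"dy":0,"dz":-0.0052,"rx":0,"ry":0,"rz":0,"jaw":0.008},
    {"dx":0,"dy":0,"dz":0,"rx":0,"ry":0,"rz":0,"jaw":0.008}
  ]
}}

```text
time: 3.93
position: [0.5628, -0.174, 0.2648]
orientation: [0.986, 0.165, 0.001, 0.002]
contact_force: [-0.9, -3.2, 7.9]
finger_gap: 0.0122
```

```bash
python3 - <<'E'
from bench import env
from h import *
o=env.observe(); print(o["finger_gap"],o["contact_force"])
arc(env,2.1,7)
s=env.capture("scene"); cv2.imwrite("pics/s2.png",cv2.resize(s["pixels"][:,:,::-1][60:260,200:380],None,fx=3,fy=3))
E
```

```text
0.012174524250554439 [-0.93474779 -3.20254932  7.88858015]
y -0.0005746153900883233 r 0.1455448836107609 a 1.3067075319938093
1.42 dx 0.0161 dz -0.0038
1.533 dx 0.0165 dz -0.0016
1.647 dx 0.0165 dz 0.0003
1.76 dx 0.0164 dz 0.0022
1.873 dx 0.016 dz 0.004
1.987 dx 0.0155 dz 0.0058
2.1 dx 0.0147 dz 0.0075
```

View pics/s2.png

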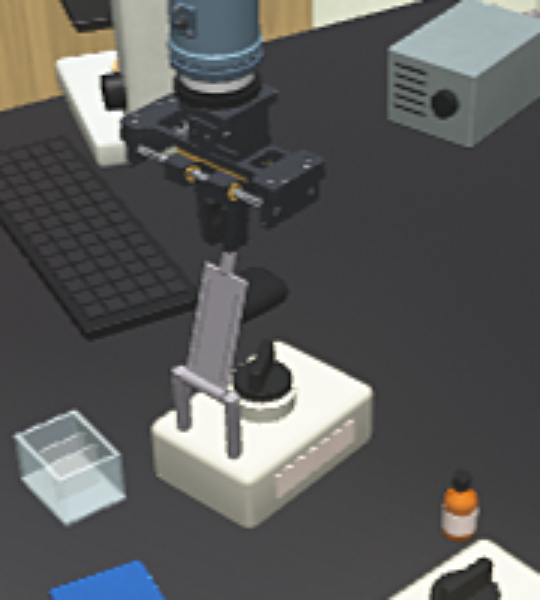

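Call:
{"op": "move_arm", "data": {
  "moves": [
    {"dx":0.0161,"dy":0,"dz":-0.005,"rx":0,"ry":0,"rz":0,"jaw":0.008},
    {"dx":0.0165,"dy":0,"dz":-0.0016,"rx":0,"ry":0,"rz":0,"jaw":0.008},
    {"dx":0.0165,"dy":0,"dz":0.0003,"rx":0,"ry":0,"rz":0,"jaw":0.008},
    {"dx":0.0164,"dy":0,"dz":0.0022,"rx":0,"ry":0,"rz":0,"jaw":0.008},
    {"dx":0.016,"dy":0,"dz":0.004,"rx":0,"ry":0,"rz":0,"jaw":0.008},
    {"dx":0,"dy":0,"dz":0,"rx":0,"ry":0,"rz":0,"jaw":0.008}
  ]
}}

```text
time: 4.48
position: [0.6385, -0.1457, 0.2608]
orientation: [0.986, 0.166, -0.001, -0.001]
contact_force: [0.0, 0.1, -0.2]
finger_gap: 0.0079
```

```bash
python3 - <<'E'
from bench import env
from h import *
o=env.observe(); print(o["finger_gap"],o["contact_force"])
arc(env,2.1,2)
E
```

```text
0.007879631159508701 [ 0.03399258  0.11712593 -0.21209694]
y 0.0017779806620113747 r 0.14308273365081306 a 1.8746942920234253
1.987 dx 0.0163 dz 0.003
2.1 dx 0.0146 dz 0.0075
```

Fingers shut to 7.9 mm with no force: the tongue slipped out. Look.

```bash
python3 - <<'E'
from bench import env
from h import *
s=env.capture("scene"); cv2.imwrite("pics/s3.png",cv2.resize(s["pixels"][:,:,::-1][60:260,200:380],None,fx=3,fy=3))
w=env.capture("wrist"); cv2.imwrite("pics/w4.png",w["pixels"][:,:,::-1])
E
```

```text
(no output)
```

View pics/s3.png

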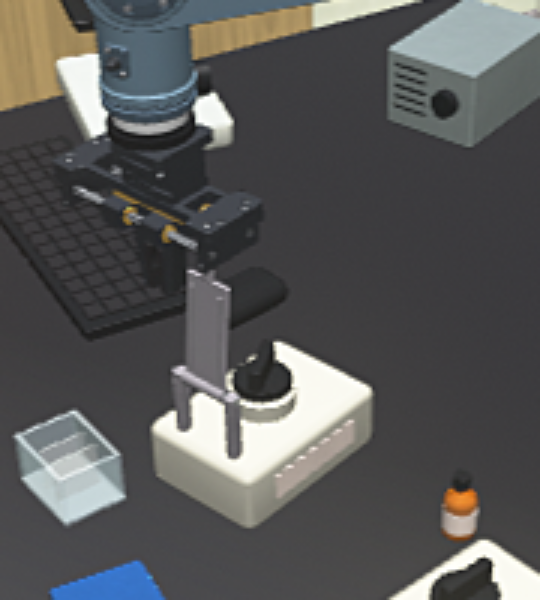

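View pics/w4.png

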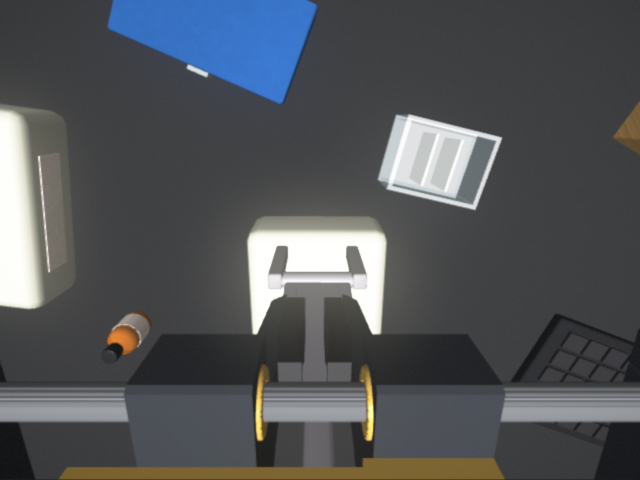

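The tab is at about 1.5 rad, still short of upright, and its tongue is now on the robot side of the fingers. I'll hop over it with the fingers shut and push it back from the front.

Call:
{"op": "move_arm", "data": {
  "moves": [
    {"dx":0.01,"dy":0,"dz":-0.03,"rx":0,"ry":0,"rz":0,"jaw":0.002},
    {"dx":0,"dy":0.0015,"dz":-0.035,"rx":0,"ry":0,"rz":0,"jaw":0.002},
    {"dx":-0.01,"dy":0,"dz":-0.02,"rx":0,"ry":0,"rz":0,"jaw":0.002},
    {"dx":-0.04,"dy":0,"dz":0,"rx":0,"ry":0,"rz":0,"jaw":0.002},
    {"dx":-0.04,"dy":0,"dz":0,"rx":0,"ry":0,"rz":0,"jaw":0.002},
    {"dx":-0.04,"dy":0,"dz":0,"rx":0,"ry":0,"rz":0,"jaw":0.002},
    {"dx":0,"dy":0,"dz":0,"rx":0,"ry":0,"rz":0,"jaw":0.002},
    {"dx":0,"dy":0,"dz":0,"rx":0,"ry":0,"rz":0,"jaw":0.002}
  ],
  "newtons": 20
}}

```text
time: 5.25
position: [0.5227, -0.1881, 0.3485]
orientation: [0.987, 0.164, 0.0, 0.0]
contact_force: [0.5, -0.2, 1.0]
finger_gap: 0.0021
```

```bash
python3 - <<'E'
from bench import env
from h import *
o=env.observe(); print(o["finger_gap"],o["contact_force"],o["position"]); q=np.load("pose2.npy")
s=env.capture("scene"); cv2.imwrite("pics/s4.png",cv2.resize(s["pixels"][:,:,::-1][60:260,200:380],None,fx=3,fy=3))
for a in np.arange(1.2,2.2,.1): print(a.round(2), ((proj(s,T(q[:3],[tab(a,.118,-.026)[:],tab(a,.118,.026),tab(a,.169,0)]))-[200,60])*3).round(0).tolist())
goto(env,T(q[:3],[.01,0,.26])[0],.33)
E
```

```text
0.0020689940743074853 [ 0.54863889 -0.20012435  0.99991125] [ 0.5226619  -0.18805343  0.34852797]
1.2 [[206.0, 263.0], [247.0, 283.0], [238.0, 221.0]]
1.3 [[198.0, 265.0], [239.0, 285.0], [226.0, 223.0]]
1.4 [[189.0, 268.0], [230.0, 288.0], [213.0, 227.0]]
1.5 [[180.0, 272.0], [221.0, 292.0], [200.0, 232.0]]
1.6 [[171.0, 277.0], [212.0, 298.0], [187.0, 240.0]]
1.7 [[162.0, 283.0], [204.0, 304.0], [174.0, 249.0]]
1.8 [[154.0, 291.0], [195.0, 312.0], [161.0, 260.0]]
1.9 [[145.0, 299.0], [186.0, 320.0], [149.0, 272.0]]
2.0 [[137.0, 308.0], [178.0, 329.0], [136.0, 285.0]]
2.1 [[129.0, 318.0], [170.0, 340.0], [125.0, 300.0]]
2.2 [[122.0, 329.0], [163.0, 351.0], [114.0, 316.0]]
pos [ 0.524  -0.1878  0.3486] d [ 0.0091 -0.0013  0.0886] rot [ 0.0009 -0.0008 -0.0002] dist 0.089
```

View pics/s4.png

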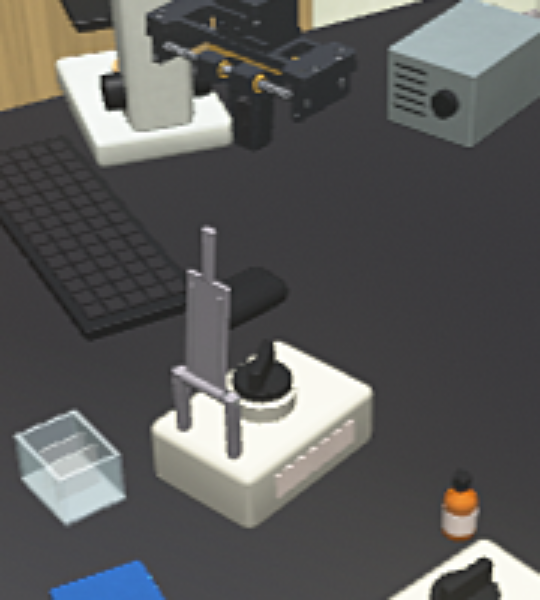

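Call:
{"op": "move_arm", "data": {
  "moves": [
    {"dx":0,"dy":-0.001,"dz":0.03,"rx":0,"ry":0,"rz":0,"jaw":0},
    {"dx":0,"dy":0,"dz":0.03,"rx":0,"ry":0,"rz":0,"jaw":0},
    {"dx":0,"dy":0,"dz":0.025,"rx":0,"ry":0,"rz":0,"jaw":0},
    {"dx":0.02,"dy":0,"dz":0,"rx":0,"ry":0,"rz":0,"jaw":0},
    {"dx":0.02,"dy":0,"dz":0,"rx":0,"ry":0,"rz":0,"jaw":0},
    {"dx":0.015,"dy":0,"dz":0,"rx":0,"ry":0,"rz":0,"jaw":0},
    {"dx":0.015,"dy":0,"dz":0,"rx":0,"ry":0,"rz":0,"jaw":0},
    {"dx":0.015,"dy":0,"dz":0,"rx":0,"ry":0,"rz":0,"jaw":0},
    {"dx":0.01,"dy":0,"dz":0.002,"rx":0,"ry":0,"rz":0,"jaw":0},
    {"dx":0,"dy":0,"dz":0,"rx":0,"ry":0,"rz":0,"jaw":0}
  ]
}}

```text
time: 6.13
position: [0.6163, -0.1545, 0.2602]
orientation: [0.986, 0.166, 0.0, 0.0]
contact_force: [-0.2, -0.6, -0.9]
finger_gap: 0.0002
```

```bash
python3 - <<'E'
from bench import env
from h import *
o=env.observe(); print(o["finger_gap"],o["contact_force"],o["position"]); q=np.load("pose2.npy")
s=env.capture("scene"); cv2.imwrite("pics/s5.png",cv2.resize(s["pixels"][:,:,::-1][60:260,200:380],None,fx=3,fy=3))
arc(env,2.1,2)
goto(env,T(q[:3],[.136,0,.258])[0],.33)
E
```

```text
0.00022897846505361282 [-0.1922462  -0.63065103 -0.93744391] [ 0.61631041 -0.15452497  0.260224  ]
y 0.0007021356202004878 r 0.13721562635897902 a 1.7013073036983126
1.901 dx 0.0294 dz -0.0021
2.1 dx 0.0264 dz 0.0121
pos [ 0.6152 -0.1548  0.2603] d [0.0381 0.0009 0.0023] rot [-0.0004  0.0004  0.0033] dist 0.038
```

View pics/s5.png

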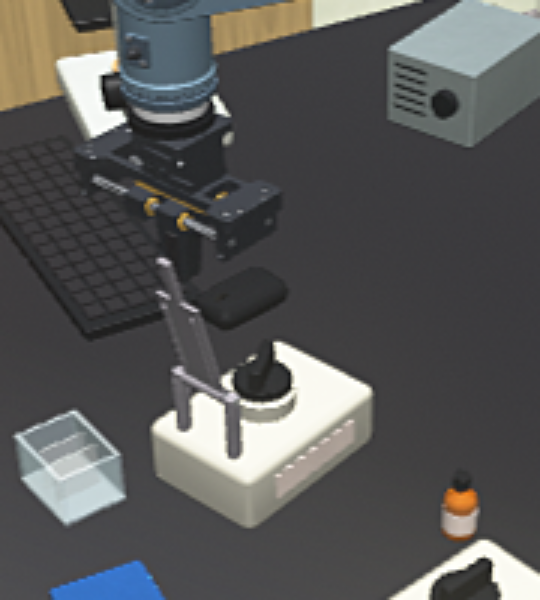

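Call:
{"op": "move_arm", "data": {
  "moves": [
    {"dx":0.012,"dy":0,"dz":0.002,"rx":0,"ry":0,"rz":0,"jaw":0},
    {"dx":0.01,"dy":0,"dz":0.002,"rx":0,"ry":0,"rz":0,"jaw":0},
    {"dx":0.006,"dy":0,"dz":0.001,"rx":0,"ry":0,"rz":0,"jaw":0},
    {"dx":0,"dy":0,"dz":0,"rx":0,"ry":0,"rz":0,"jaw":0},
    {"dx":0,"dy":0,"dz":0,"rx":0,"ry":0,"rz":0,"jaw":0}
  ]
}}

```text
time: 6.6
position: [0.641, -0.1461, 0.2558]
orientation: [0.986, 0.165, -0.0, -0.0]
contact_force: [0.2, -0.2, 0.5]
finger_gap: 0.0002
```

Call:
{"op": "move_arm", "data": {
  "moves": [
    {"dx":0.003,"dy":0,"dz":0,"rx":0,"ry":0,"rz":0,"jaw":0},
    {"dx":0.002,"dy":0,"dz":0,"rx":0,"ry":0,"rz":0,"jaw":0},
    {"dx":0,"dy":0,"dz":0,"rx":0,"ry":0,"rz":0,"jaw":0}
  ]
}}

```text
time: 6.85
position: [0.6457, -0.1446, 0.2561]
orientation: [0.986, 0.165, 0.0, 0.0]
contact_force: [0.8, -0.3, -1.0]
finger_gap: 0.0005
```

```bash
python3 - <<'E'
from bench import env
from h import *
o=env.observe(); print(o["finger_gap"],o["contact_force"],o["position"]); q=np.load("pose2.npy")
s=env.capture("scene"); cv2.imwrite("pics/s6.png",cv2.resize(s["pixels"][:,:,::-1][60:260,200:380],None,fx=3,fy=3))
arc(env,2.1,1)
E
```

```text
0.0004826451305388824 [ 0.79623452 -0.34171756 -0.95230272] [ 0.64573379 -0.14462342  0.25613778]
y 0.000512130278794827 r 0.14103686554804537 a 1.9328719860540697
2.1 dx 0.0238 dz 0.0059
```

View pics/s6.png

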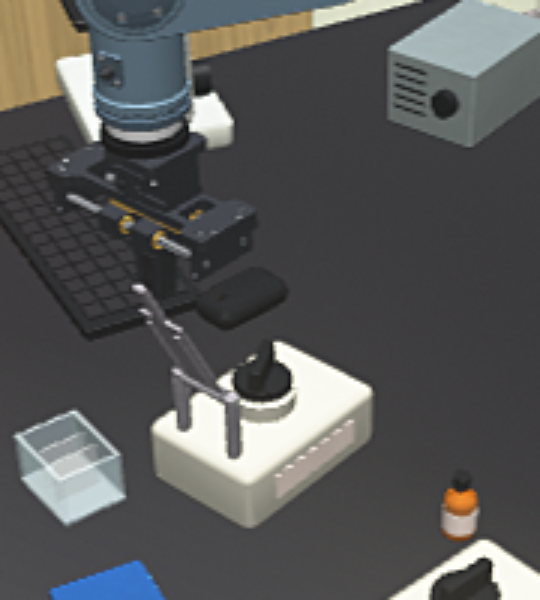

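Call:
{"op": "move_arm", "data": {
  "moves": [
    {"dx":0.003,"dy":0,"dz":0,"rx":0,"ry":0,"rz":0,"jaw":0},
    {"dx":0.002,"dy":0,"dz":0,"rx":0,"ry":0,"rz":0,"jaw":0},
    {"dx":0,"dy":0,"dz":0,"rx":0,"ry":0,"rz":0,"jaw":0}
  ]
}}

```text
time: 7.15
position: [0.6507, -0.1429, 0.256]
orientation: [0.986, 0.165, 0.0, 0.0]
contact_force: [0.6, -0.3, -0.3]
finger_gap: 0.0007
```

Call:
{"op": "move_arm", "data": {
  "moves": [
    {"dx":0.003,"dy":0,"dz":0,"rx":0,"ry":0,"rz":0,"jaw":0},
    {"dx":0.001,"dy":0,"dz":0,"rx":0,"ry":0,"rz":0,"jaw":0},
    {"dx":0,"dy":0,"dz":0,"rx":0,"ry":0,"rz":0,"jaw":0}
  ]
}}

```text
time: 7.4
position: [0.6544, -0.1415, 0.2559]
orientation: [0.986, 0.165, 0.0, 0.0]
contact_force: [-0.2, -1.2, -0.3]
finger_gap: 0.0001
```

Call:
{"op": "move_arm", "data": {
  "moves": [
    {"dx":0.003,"dy":0,"dz":0,"rx":0,"ry":0,"rz":0,"jaw":0},
    {"dx":0.001,"dy":0,"dz":0,"rx":0,"ry":0,"rz":0,"jaw":0},
    {"dx":0,"dy":0,"dz":0,"rx":0,"ry":0,"rz":0,"jaw":0}
  ]
}}

```text
time: 7.65
position: [0.6575, -0.1405, 0.2559]
orientation: [0.986, 0.165, -0.001, 0.0]
contact_force: [-2.7, -2.2, 1.2]
finger_gap: 0.0003
```

Call:
{"op": "move_arm", "data": {
  "moves": [
    {"dx":0.003,"dy":0,"dz":0,"rx":0,"ry":0,"rz":0,"jaw":0},
    {"dx":0.001,"dy":0,"dz":0,"rx":0,"ry":0,"rz":0,"jaw":0},
    {"dx":0,"dy":0,"dz":0,"rx":0,"ry":0,"rz":0,"jaw":0}
  ]
}}

```text
time: 7.9
position: [0.6584, -0.1403, 0.2555]
orientation: [0.986, 0.165, -0.004, -0.0]
contact_force: [-15.4, -6.1, 4.1]
finger_gap: 0.0005
```

```bash
python3 - <<'E'
from bench import env
from h import *
o=env.observe(); print(o["finger_gap"],o["contact_force"],o["position"]); q=np.load("pose2.npy")
s=env.capture("scene"); cv2.imwrite("pics/s7.png",cv2.resize(s["pixels"][:,:,::-1][60:260,200:380],None,fx=3,fy=3))
arc(env,2.1,1)
E
```

```text
0.0004923003486858275 [-15.42310215  -6.10535372   4.08459419] [ 0.65837617 -0.14029427  0.25554365]
y 0.0005226782858107973 r 0.1458071755979672 a 2.0214053406188963
2.1 dx 0.0102 dz 0.0052
```

View pics/s7.png

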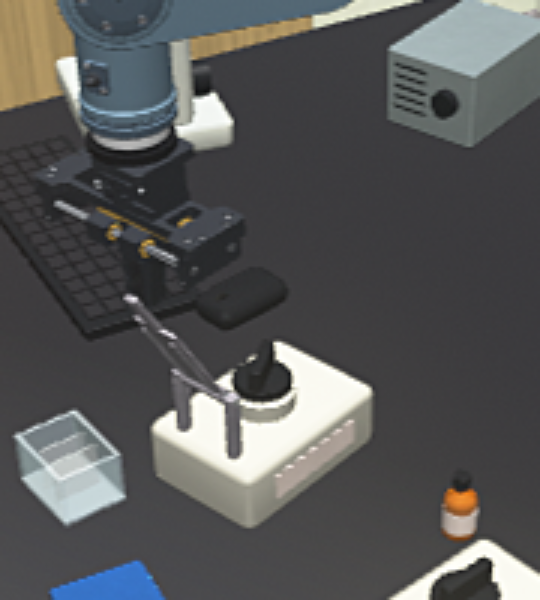

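At the stop: 15 N reaction, tip at (131,299). Back off and look at the cap.

Call:
{"op": "move_arm", "data": {
  "moves": [
    {"dx":-0.015,"dy":0,"dz":0,"rx":0,"ry":0,"rz":0,"jaw":0},
    {"dx":-0.025,"dy":0,"dz":-0.01,"rx":0,"ry":0,"rz":0,"jaw":0},
    {"dx":-0.035,"dy":0,"dz":-0.015,"rx":0,"ry":0,"rz":0,"jaw":0.03},
    {"dx":-0.035,"dy":0,"dz":-0.015,"rx":0,"ry":0,"rz":0,"jaw":0.06},
    {"dx":-0.035,"dy":0,"dz":0,"rx":0,"ry":0,"rz":0,"jaw":0.06},
    {"dx":-0.035,"dy":0,"dz":0,"rx":0,"ry":0,"rz":0,"jaw":0.06},
    {"dx":0,"dy":0,"dz":0,"rx":0,"ry":0,"rz":0,"jaw":0.06},
    {"dx":0,"dy":0,"dz":0,"rx":0,"ry":0,"rz":0,"jaw":0.06},
    {"dx":0,"dy":0,"dz":0,"rx":0,"ry":0,"rz":0,"jaw":0.06}
  ]
}}

```text
time: 8.7
position: [0.4923, -0.1976, 0.2966]
orientation: [0.986, 0.165, 0.001, 0.0]
contact_force: [0.1, -0.4, -0.5]
finger_gap: 0.0451
```

```bash
python3 - <<'E'
from bench import env
from h import *
q=np.load("pose2.npy")
w=env.capture("wrist"); cv2.imwrite("pics/w5.png",w["pixels"][:,:,::-1]); np.savez("w5.npz",**w)
o=env.observe(); print(o["position"],o["qpos"])
print(proj(w,T(q[:3],[[0,0,.134],[0,0,.11],[.028,0,.134],[-.028,0,.134]])))
E
```

```text
[ 0.49259467 -0.19746116  0.29642588] [-6.05577170e-01  2.28761549e-02  1.62050276e+00  7.70856082e-04
  1.49691417e+00  6.32983183e-01]
[[315.62758452 179.7412023 ]
 [315.53319727 175.77883748]
 [315.77333735 146.11924033]
 [315.48925781 211.65012174]]
```

View pics/w5.png

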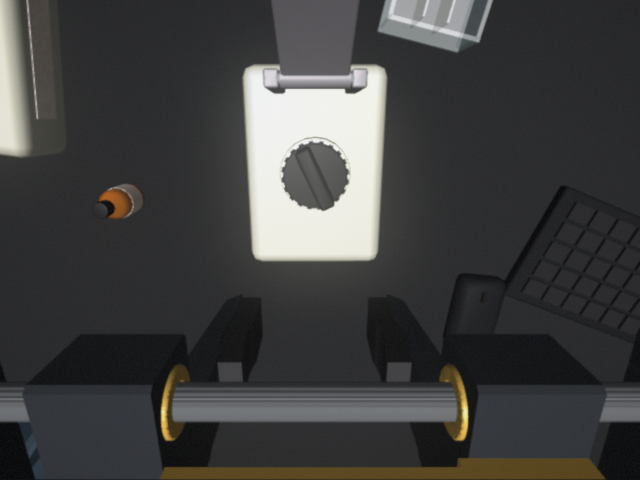

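```bash
python3 - <<'E'
from h import *
im=cv2.imread("pics/w5.png")
c=cv2.resize(im[130:220,270:360],None,fx=6,fy=6,interpolation=cv2.INTER_CUBIC)
cv2.imwrite("pics/w5z.png",np.clip(c.astype(float)*2.2,0,255).astype(np.uint8))
E
```

```text
(no output)
```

View pics/w5z.png

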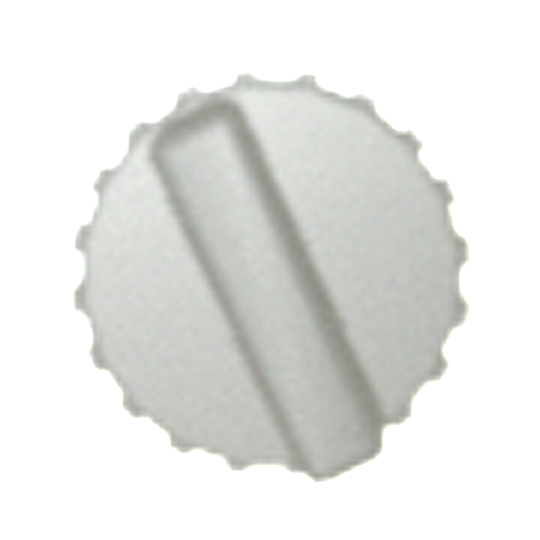

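```bash
python3 - <<'E'
from bench import env
from h import *
w=dict(np.load("w5.npz"));q=np.load("pose2.npy")
def ray(c,uv,z):
    R=c["R"];C=-R.T@c["t"]; d=R.T@np.linalg.inv(c["mtx"])@[*uv,1]; return C+d*(z-C[2])/d[2]
a=ray(w,(304.2,150),.134);b=ray(w,(328,206.7),.134); m=(a+b)/2
print(m,T(q[:3],[0,0,.134]),np.linalg.norm(a-b)); yaw=np.arctan2(*(a-b)[1::-1]); print(yaw,yaw-q[2])
d=ray(w,(270+271/6,130+272/6),.11); print("disc",d)
goto(env,[m[0],m[1],.17],yaw); goto(env,[m[0],m[1],.116],yaw)
E
```

```text
[ 0.52362591 -0.18726249  0.134     ] [[ 0.52281359 -0.18687066  0.134     ]] 0.052548976075767966
0.7302197666075549 0.4030183294464003
disc [ 0.52308855 -0.18642097  0.11      ]
pos [ 0.4926 -0.1975  0.2964] d [0.0325 0.0004 0.1265] rot [ 0.0009 -0.0013 -0.398 ] dist 0.131
pos [ 0.4926 -0.1975  0.2964] d [0.0324 0.0004 0.1805] rot [ 0.0009 -0.0013 -0.398 ] dist 0.183
```

Call:
{"op": "move_arm", "data": {
  "moves": [
    {"dx":0.0162,"dy":0,"dz":0.02,"rx":0,"ry":0,"rz":0,"jaw":0.06},
    {"dx":0.0162,"dy":0,"dz":0.02,"rx":0,"ry":0,"rz":0,"jaw":0.06},
    {"dx":0,"dy":0,"dz":0.02,"rx":0,"ry":0,"rz":-0.1,"jaw":0.05},
    {"dx":0,"dy":0,"dz":0.02,"rx":0,"ry":0,"rz":-0.1,"jaw":0.05},
    {"dx":0,"dy":0,"dz":0.02,"rx":0,"ry":0,"rz":-0.1,"jaw":0.045},
    {"dx":0,"dy":0,"dz":0.02,"rx":0,"ry":0,"rz":-0.1,"jaw":0.045},
    {"dx":0,"dy":0,"dz":0.006,"rx":0,"ry":0,"rz":0,"jaw":0.045},
    {"dx":0,"dy":0,"dz":0,"rx":0,"ry":0,"rz":0,"jaw":0.045},
    {"dx":0,"dy":0,"dz":0,"rx":0,"ry":0,"rz":0,"jaw":0.045},
    {"dx":0,"dy":0,"dz":0,"rx":0,"ry":0,"rz":0,"jaw":0.045}
  ]
}}

```text
time: 9.58
position: [0.5234, -0.1874, 0.1714]
orientation: [0.934, 0.357, 0.001, 0.001]
contact_force: [-0.1, 0.2, 0.9]
finger_gap: 0.0453
```

```bash
python3 - <<'E'
from bench import env
from h import *
goto(env,[.5232,-.1870,.116],.73); print(env.observe()["qpos"])
w=env.capture("wrist"); cv2.imwrite("pics/w6.png",w["pixels"][:,:,::-1])
E
```

```text
pos [ 0.5234 -0.1874  0.1714] d [ 0.     -0.0005  0.0554] rot [ 0.0021 -0.0007  0.0003] dist 0.055
[-5.57355937e-01  1.82962609e-01  1.70224013e+00  1.44413272e-04
  1.25418516e+00  2.83054524e-01]
```

View pics/w6.png

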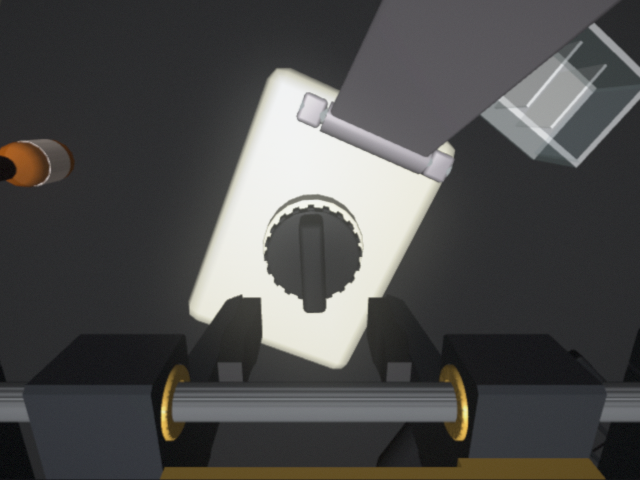

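Call:
{"op": "move_arm", "data": {
  "moves": [
    {"dx":0,"dy":-0.0005,"dz":0.02,"rx":0,"ry":0,"rz":0,"jaw":0.045},
    {"dx":0,"dy":0,"dz":0.02,"rx":0,"ry":0,"rz":0,"jaw":0.045},
    {"dx":0,"dy":0,"dz":0.015,"rx":0,"ry":0,"rz":0,"jaw":0.045},
    {"dx":0,"dy":0,"dz":0,"rx":0,"ry":0,"rz":0,"jaw":0.045},
    {"dx":0,"dy":0,"dz":0,"rx":0,"ry":0,"rz":0,"jaw":0.045}
  ],
  "newtons": 20
}}

```text
time: 10.05
position: [0.522, -0.1868, 0.1156]
orientation: [0.934, 0.357, 0.0, -0.0]
contact_force: [0.3, 0.1, -0.1]
finger_gap: 0.0449
```

Call:
{"op": "move_arm", "data": {
  "moves": [
    {"dx":0,"dy":0,"dz":0,"rx":0,"ry":0,"rz":0,"jaw":0.008},
    {"dx":0,"dy":0,"dz":0,"rx":0,"ry":0,"rz":0,"jaw":0.008},
    {"dx":0,"dy":0,"dz":0,"rx":0,"ry":0,"rz":0,"jaw":0.008},
    {"dx":0,"dy":0,"dz":0,"rx":0,"ry":0,"rz":0,"jaw":0.008},
    {"dx":0,"dy":0,"dz":0,"rx":0,"ry":0,"rz":0,"jaw":0.008}
  ]
}}

```text
time: 10.47
position: [0.5222, -0.1869, 0.1157]
orientation: [0.934, 0.358, 0.0, 0.0]
contact_force: [-1.0, 0.0, 0.2]
finger_gap: 0.0137
```

Call:
{"op": "move_arm", "data": {
  "moves": [
    {"dx":0,"dy":0,"dz":-0.0001,"rx":0,"ry":0,"rz":-0.1,"jaw":0.008},
    {"dx":0,"dy":0,"dz":-0.0001,"rx":0,"ry":0,"rz":-0.1,"jaw":0.008},
    {"dx":0,"dy":0,"dz":-0.0001,"rx":0,"ry":0,"rz":-0.1,"jaw":0.008},
    {"dx":0,"dy":0,"dz":-0.0001,"rx":0,"ry":0,"rz":-0.1,"jaw":0.008},
    {"dx":0,"dy":0,"dz":-0.0001,"rx":0,"ry":0,"rz":-0.1,"jaw":0.008},
    {"dx":0,"dy":0,"dz":-0.0001,"rx":0,"ry":0,"rz":-0.1,"jaw":0.008},
    {"dx":0,"dy":0,"dz":-0.0001,"rx":0,"ry":0,"rz":-0.1,"jaw":0.008}
  ]
}}

```text
time: 11.05
position: [0.5219, -0.1868, 0.1159]
orientation: [0.753, 0.658, 0.0, 0.0]
contact_force: [0.9, 0.5, -0.7]
finger_gap: 0.0077
```

```bash
python3 - <<'E'
from bench import env
from h import *
o=env.observe(); print(o["contact_force"],o["torque"],o["position"],o["qpos"],o["finger_gap"])
s=env.capture("scene"); cv2.imwrite("pics/s8.png",cv2.resize(s["pixels"][:,:,::-1][60:260,200:380],None,fx=3,fy=3))
E
```

```text
[ 0.90706371  0.47615777 -0.67088929] [0.04530253 0.00907714 0.01638069] [ 0.52193837 -0.18675189  0.11592876] [-5.57751218e-01  2.48809864e-01  1.74622662e+00  7.05776892e-06
  1.14632167e+00 -4.23647089e-01] 0.007686411128915543
```

View pics/s8.png

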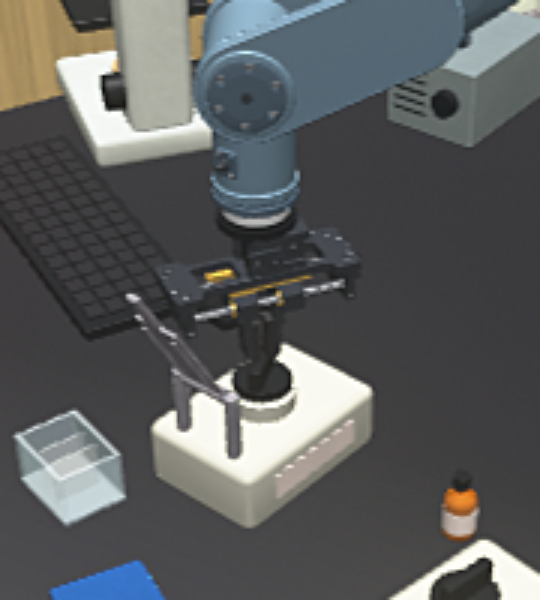

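```bash
python3 - <<'E'
from bench import env
from h import *
w=env.capture("wrist"); im=w["pixels"][:,:,::-1]; cv2.imwrite("pics/w7.png",np.clip(im.astype(float)*1.8,0,255).astype(np.uint8))
s=env.capture("scene"); cv2.imwrite("pics/s9.png",np.clip(1.8*cv2.resize(s["pixels"][:,:,::-1][140:220,245:335],None,fx=7,fy=7,interpolation=cv2.INTER_CUBIC).astype(float),0,255).astype(np.uint8))
E
```

```text
(no output)
```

View pics/w7.png

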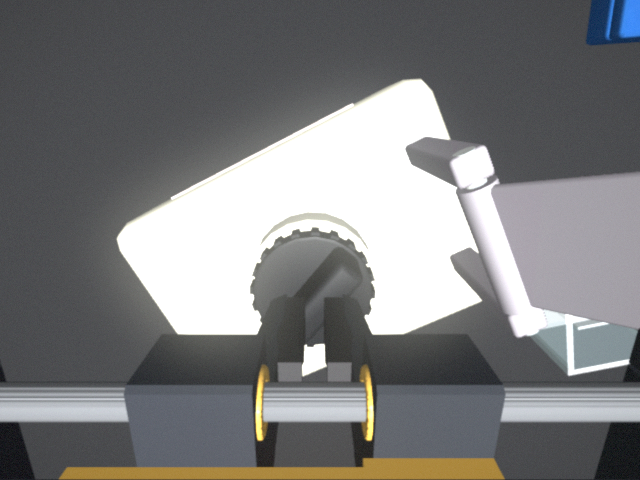

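View pics/s9.png

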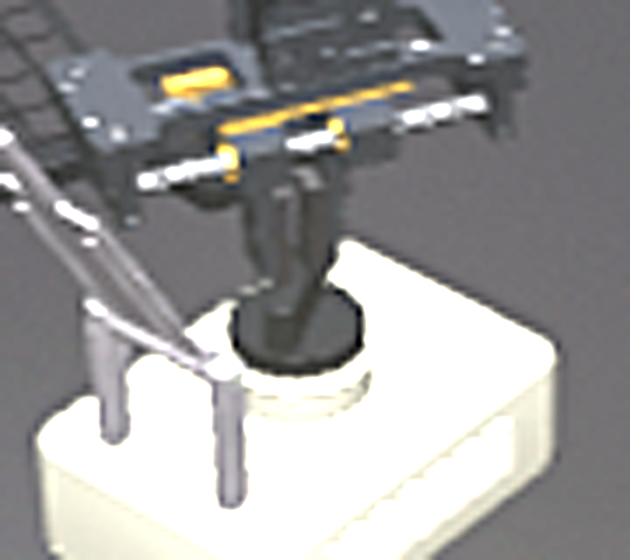

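```bash
python3 - <<'E'
from bench import env
from h import *
w=env.capture("wrist"); o=env.observe(); R=Ro.from_quat(o["orientation"]).as_matrix(); p=o["position"]
for z in (0,-.0187,-.03,-.045): print(z,proj(w,[p+R@[0.009,.004,z],p+R@[-.009,.004,z]]).round(0).tolist())
q=np.load("pose2.npy"); print(p, proj(w,T(q[:3],[[0,0,.134],[0,0,.11]])).round(0).tolist())
for a in (.4,.5,.6,.8,1.): print(a,proj(w,T(q[:3],[[.028*np.cos(a),.028*np.sin(a),.134],[-.028*np.cos(a),-.028*np.sin(a),.134]])).round(0).tolist())
E
```

```text
0 [[321.0, 282.0], [320.0, 316.0]]
-0.0187 [[321.0, 299.0], [321.0, 336.0]]
-0.03 [[322.0, 312.0], [322.0, 351.0]]
-0.045 [[323.0, 332.0], [322.0, 374.0]]
[ 0.5219375  -0.18672675  0.11584059] [[314.0, 318.0], [314.0, 294.0]]
0.4 [[357.0, 272.0], [274.0, 360.0]]
0.5 [[352.0, 268.0], [279.0, 363.0]]
0.6 [[346.0, 265.0], [284.0, 366.0]]
0.8 [[334.0, 260.0], [296.0, 370.0]]
1.0 [[321.0, 258.0], [308.0, 372.0]]
```

Call:
{"op": "move_arm", "data": {
  "moves": [
    {"dx":0,"dy":0,"dz":-0.015,"rx":0,"ry":0,"rz":0,"jaw":0.045},
    {"dx":0,"dy":0,"dz":-0.02,"rx":0,"ry":0,"rz":0,"jaw":0.045},
    {"dx":0,"dy":0,"dz":-0.02,"rx":0,"ry":0,"rz":0.1,"jaw":0.045},
    {"dx":0,"dy":0,"dz":0,"rx":0,"ry":0,"rz":0.1,"jaw":0.045},
    {"dx":0,"dy":0,"dz":0,"rx":0,"ry":0,"rz":0.1,"jaw":0.045},
    {"dx":0,"dy":0,"dz":0,"rx":0,"ry":0,"rz":0.1,"jaw":0.045},
    {"dx":0,"dy":0,"dz":0,"rx":0,"ry":0,"rz":0.1,"jaw":0.045},
    {"dx":0,"dy":0,"dz":0,"rx":0,"ry":0,"rz":0,"jaw":0.045},
    {"dx":0,"dy":0,"dz":0,"rx":0,"ry":0,"rz":0,"jaw":0.045}
  ]
}}

```text
time: 12.0
position: [0.5219, -0.1868, 0.1708]
orientation: [0.893, 0.45, 0.0, 0.0]
contact_force: [-0.3, -0.4, -0.2]
finger_gap: 0.0451
```

```bash
python3 - <<'E'
from bench import env
from h import *
w=env.capture("wrist"); im=w["pixels"][:,:,::-1]; np.savez("w8.npz",**w); cv2.imwrite("pics/w8.png",np.clip(im.astype(float)*1.8,0,255).astype(np.uint8))
o=env.observe(); print(o["position"],Ro.from_quat(o["orientation"]).apply([1,0,0]))
E
```

```text
[ 0.52186353 -0.18669201  0.17072458] [5.94919306e-01 8.03785431e-01 2.19371216e-05]
```

View pics/w8.png

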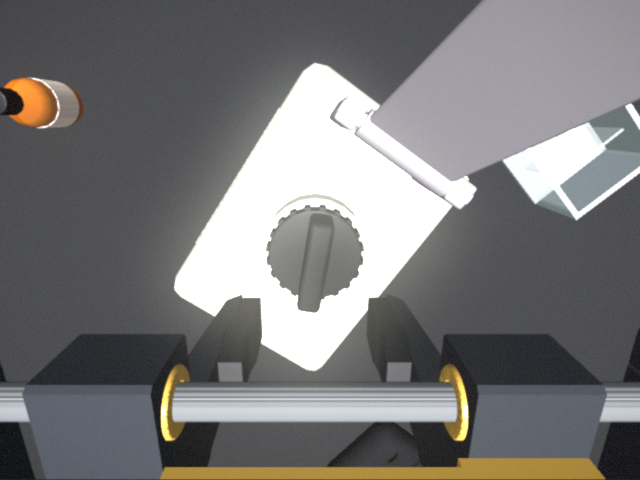

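```bash
python3 - <<'E'
from bench import env
from h import *
w=dict(np.load("w8.npz")); o=env.observe(); R=Ro.from_quat(o["orientation"]).as_matrix(); p=o["position"]
im=w["pixels"][:,:,::-1].copy()
im=np.clip(im.astype(float)*3,0,255).astype(np.uint8)
x0,y0,f=200,250,5
im=cv2.resize(im[y0:y0+120,x0:x0+120],None,fx=f,fy=f,interpolation=cv2.INTER_CUBIC)
for z,col in((0,(0,0,255)),(-.0187,(0,255,0)),(-.045,(255,0,0))):
    P=proj(w,[p+R@[x,-.0225,z] for x in(.009,-.009)]); print(z,P)
    P=((P-[x0,y0]+.5)*f).astype(int); cv2.line(im,tuple(map(int,P[0])),tuple(map(int,P[1])),col,2)
cv2.imwrite("pics/w8z.png",im)
E
```

```text
0 [[266.99596714 282.26098406]
 [268.45696821 316.20754139]]
-0.0187 [[261.87288712 300.07295324]
 [263.65509893 336.99666154]]
-0.045 [[252.44870235 332.83904081]
 [254.90178308 374.89309817]]
```

View pics/w8z.png

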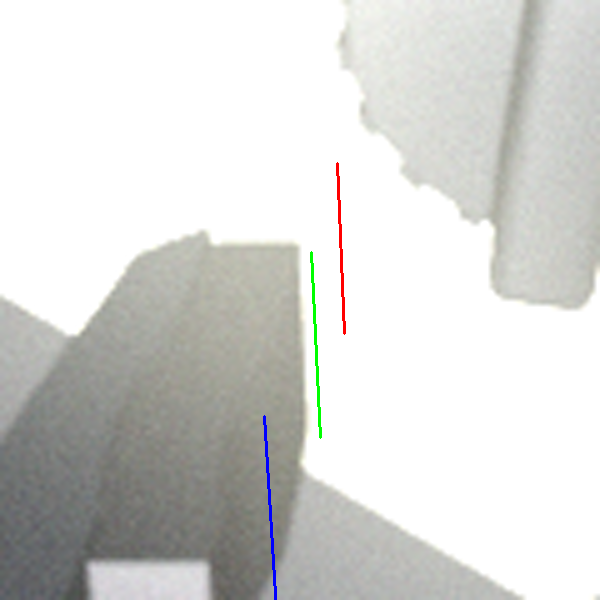

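The wing slipped after turning only slightly (now about 0.47 rad). The fingertips end near the grasp plane, so I was too shallow. I'll realign and grip 12 mm deeper.

Call:
{"op": "move_arm", "data": {
  "moves": [
    {"dx":0.001,"dy":-0.0005,"dz":0.02,"rx":0,"ry":0,"rz":0.07,"jaw":0.045},
    {"dx":0,"dy":0,"dz":0.02,"rx":0,"ry":0,"rz":0.06,"jaw":0.045},
    {"dx":0,"dy":0,"dz":0.015,"rx":0,"ry":0,"rz":0,"jaw":0.045},
    {"dx":0,"dy":0,"dz":0.004,"rx":0,"ry":0,"rz":0,"jaw":0.045},
    {"dx":0,"dy":0,"dz":0,"rx":0,"ry":0,"rz":0,"jaw":0.045},
    {"dx":0,"dy":0,"dz":0,"rx":0,"ry":0,"rz":0,"jaw":0.045}
  ]
}}

```text
time: 12.55
position: [0.5224, -0.1858, 0.1122]
orientation: [0.921, 0.391, 0.0, 0.0]
contact_force: [1.2, 0.6, 0.6]
finger_gap: 0.0447
```

Call:
{"op": "move_arm", "data": {
  "moves": [
    {"dx":0,"dy":0,"dz":0.003,"rx":0,"ry":0,"rz":0,"jaw":0.045},
    {"dx":0,"dy":0,"dz":0.002,"rx":0,"ry":0,"rz":0,"jaw":0.045},
    {"dx":0,"dy":0,"dz":0.002,"rx":0,"ry":0,"rz":0,"jaw":0.045},
    {"dx":0,"dy":0,"dz":0,"rx":0,"ry":0,"rz":0,"jaw":0.045}
  ]
}}

```text
time: 12.88
position: [0.5221, -0.1856, 0.1047]
orientation: [0.921, 0.39, 0.0, 0.0]
contact_force: [-0.4, 0.5, -0.1]
finger_gap: 0.045
```

Call:
{"op": "move_arm", "data": {
  "moves": [
    {"dx":0,"dy":0,"dz":0.003,"rx":0,"ry":0,"rz":0,"jaw":0.045},
    {"dx":0,"dy":0,"dz":0.003,"rx":0,"ry":0,"rz":0,"jaw":0.045},
    {"dx":0,"dy":0,"dz":0,"rx":0,"ry":0,"rz":0,"jaw":0.045},
    {"dx":0,"dy":0,"dz":0,"rx":0,"ry":0,"rz":0,"jaw":0.045}
  ]
}}

```text
time: 13.22
position: [0.5218, -0.1855, 0.0984]
orientation: [0.921, 0.39, -0.0, -0.0]
contact_force: [-0.5, -0.5, 0.6]
finger_gap: 0.045
```

Call:
{"op": "move_arm", "data": {
  "moves": [
    {"dx":0,"dy":0,"dz":0,"rx":0,"ry":0,"rz":0,"jaw":0.006},
    {"dx":0,"dy":0,"dz":0,"rx":0,"ry":0,"rz":0,"jaw":0.006},
    {"dx":0,"dy":0,"dz":0,"rx":0,"ry":0,"rz":0,"jaw":0.006},
    {"dx":0,"dy":0,"dz":0,"rx":0,"ry":0,"rz":0,"jaw":0.006},
    {"dx":0,"dy":0,"dz":0,"rx":0,"ry":0,"rz":0,"jaw":0.006},
    {"dx":0,"dy":0,"dz":0,"rx":0,"ry":0,"rz":0,"jaw":0.006}
  ],
  "newtons": 25
}}

```text
time: 13.72
position: [0.5229, -0.1862, 0.0991]
orientation: [0.921, 0.39, 0.001, 0.001]
contact_force: [3.1, -2.5, -2.2]
finger_gap: 0.0136
```

```bash
python3 - <<'E'
from bench import env
from h import *
o=env.observe(); print(o["contact_force"],o["torque"],o["position"],o["finger_gap"])
w=env.capture("wrist"); im=w["pixels"][:,:,::-1]; cv2.imwrite("pics/w9.png",np.clip(im.astype(float)*1.8,0,255).astype(np.uint8))
E
```

```text
[ 3.12414925 -2.49706314 -2.21967179] [-0.36679729 -0.50403653 -0.06047339] [ 0.52287322 -0.18620912  0.09905432] 0.013575829594052997
```

View pics/w9.png

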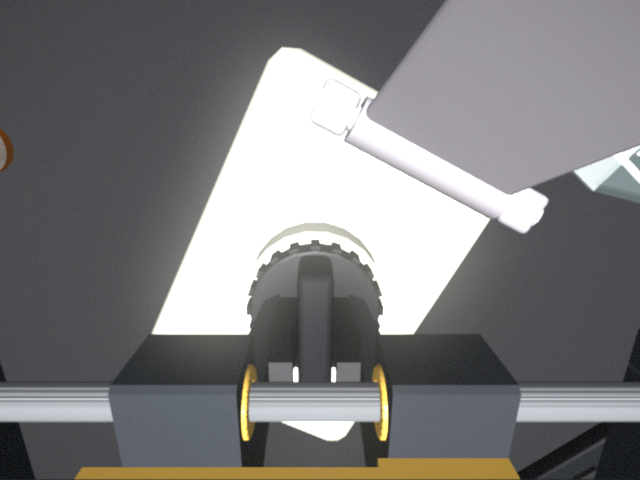

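Call:
{"op": "move_arm", "data": {
  "moves": [
    {"dx":0,"dy":0,"dz":-0.0001,"rx":0,"ry":0,"rz":-0.08,"jaw":0.006},
    {"dx":0,"dy":0,"dz":-0.0001,"rx":0,"ry":0,"rz":-0.08,"jaw":0.006},
    {"dx":0,"dy":0,"dz":-0.0001,"rx":0,"ry":0,"rz":-0.08,"jaw":0.006},
    {"dx":0,"dy":0,"dz":-0.0001,"rx":0,"ry":0,"rz":-0.08,"jaw":0.006},
    {"dx":0,"dy":0,"dz":0,"rx":0,"ry":0,"rz":0,"jaw":0.006}
  ]
}}

```text
time: 14.18
position: [0.5221, -0.1857, 0.0992]
orientation: [0.846, 0.533, -0.0, -0.0]
contact_force: [1.9, -1.1, 0.2]
finger_gap: 0.0136
```

```bash
python3 - <<'E'
from bench import env
from h import *
o=env.observe(); print(o["contact_force"],o["torque"],o["position"],o["finger_gap"],Ro.from_quat(o["orientation"]).as_euler("xyz"))
s=env.capture("scene"); cv2.imwrite("pics/s10.png",np.clip(1.8*cv2.resize(s["pixels"][:,:,::-1][120:220,225:335],None,fx=6,fy=6,interpolation=cv2.INTER_CUBIC).astype(float),0,255).astype(np.uint8))
w=env.capture("wrist"); im=w["pixels"][:,:,::-1]; cv2.imwrite("pics/w10.png",np.clip(im.astype(float)*1.8,0,255).astype(np.uint8))
E
```

```text
[ 1.90216253 -1.13984298  0.19924248] [-0.11177968 -0.16195779  0.08322895] [ 0.52205853 -0.18565003  0.09924325] 0.01359627498274359 [-3.14154543e+00  5.68014494e-05  1.12463074e+00]
```

View pics/s10.png

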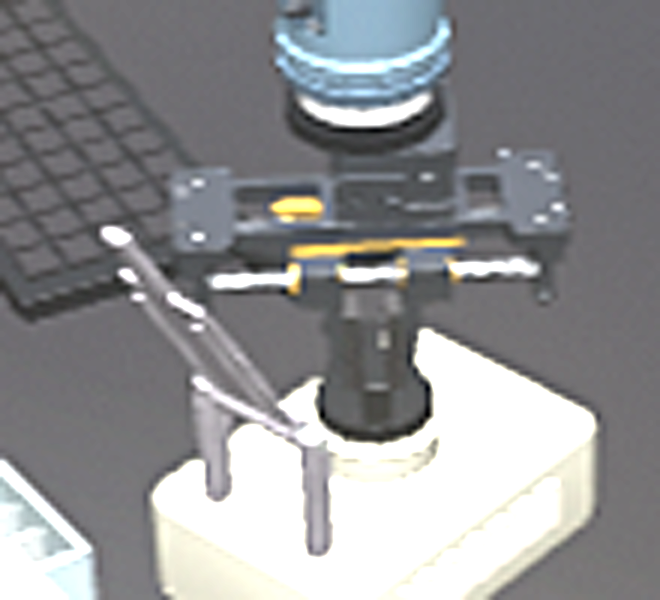

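View pics/w10.png

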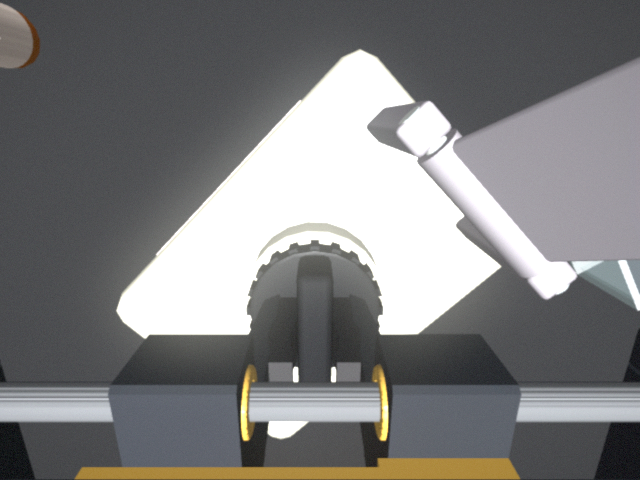

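Call:
{"op": "move_arm", "data": {
  "moves": [
    {"dx":0,"dy":0,"dz":-0.0001,"rx":0,"ry":0,"rz":-0.06,"jaw":0.006},
    {"dx":0,"dy":0,"dz":-0.0001,"rx":0,"ry":0,"rz":-0.06,"jaw":0.006},
    {"dx":0,"dy":0,"dz":0,"rx":0,"ry":0,"rz":0,"jaw":0.006}
  ]
}}

```text
time: 14.53
position: [0.5217, -0.1855, 0.0993]
orientation: [0.813, 0.582, -0.0, -0.0]
contact_force: [-1.0, -0.4, 2.2]
finger_gap: 0.0136
```

Call:
{"op": "move_arm", "data": {
  "moves": [
    {"dx":0,"dy":0,"dz":-0.0001,"rx":0,"ry":0,"rz":-0.05,"jaw":0.006},
    {"dx":0,"dy":0,"dz":0,"rx":0,"ry":0,"rz":0,"jaw":0.006}
  ]
}}

```text
time: 14.7
position: [0.5216, -0.1855, 0.0993]
orientation: [0.799, 0.601, -0.0, -0.0]
contact_force: [-0.5, 0.5, 1.1]
finger_gap: 0.0137
```

Call:
{"op": "move_arm", "data": {
  "moves": [
    {"dx":0,"dy":0,"dz":-0.0001,"rx":0,"ry":0,"rz":-0.04,"jaw":0.006},
    {"dx":0,"dy":0,"dz":0,"rx":0,"ry":0,"rz":0,"jaw":0.006}
  ]
}}

```text
time: 14.87
position: [0.5215, -0.1854, 0.0993]
orientation: [0.787, 0.617, -0.0, -0.001]
contact_force: [-1.8, -0.1, 1.4]
finger_gap: 0.0141
```

Call:
{"op": "move_arm", "data": {
  "moves": [
    {"dx":0,"dy":0,"dz":-0.0001,"rx":0,"ry":0,"rz":-0.04,"jaw":0.006},
    {"dx":0,"dy":0,"dz":0,"rx":0,"ry":0,"rz":0,"jaw":0.006}
  ]
}}

```text
time: 15.03
position: [0.5214, -0.1854, 0.0994]
orientation: [0.774, 0.633, -0.0, -0.001]
contact_force: [-2.3, -0.3, 1.2]
finger_gap: 0.0138
```

```bash
python3 - <<'E'
from bench import env
from h import *
o=env.observe(); print(o["contact_force"],o["torque"],o["position"],o["finger_gap"],Ro.from_quat(o["orientation"]).as_euler("xyz"))
w=env.capture("wrist"); im=w["pixels"][:,:,::-1]; cv2.imwrite("pics/w11.png",np.clip(im.astype(float)*1.8,0,255).astype(np.uint8))
E
```

```text
[-2.32302517 -0.25923755  1.21792339] [-0.11587933  0.52575301  0.00574072] [ 0.52140812 -0.18541353  0.09937517] 0.013805705538749595 [-3.14004621e+00 -2.02188900e-04  1.36993916e+00]
```

View pics/w11.png

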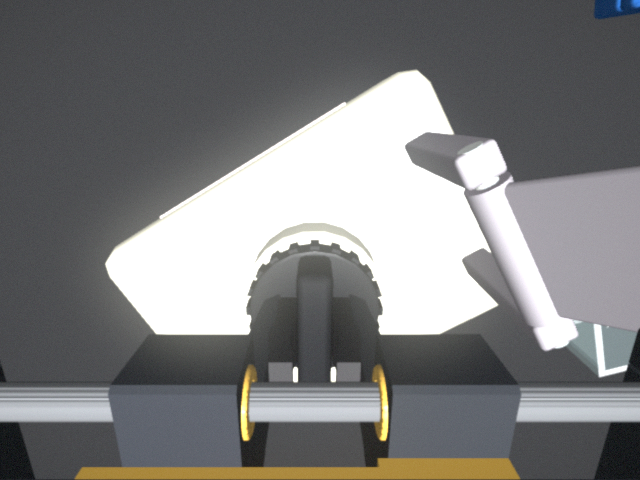

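Call:
{"op": "move_arm", "data": {
  "moves": [
    {"dx":0,"dy":0,"dz":-0.0001,"rx":0,"ry":0,"rz":-0.04,"jaw":0.006},
    {"dx":0,"dy":0,"dz":0,"rx":0,"ry":0,"rz":0,"jaw":0.006}
  ]
}}

```text
time: 15.25
position: [0.5213, -0.1854, 0.0994]
orientation: [0.761, 0.648, -0.0, -0.001]
contact_force: [-3.8, 0.1, 1.0]
finger_gap: 0.014
```

Call:
{"op": "move_arm", "data": {
  "moves": [
    {"dx":0,"dy":0,"dz":-0.0001,"rx":0,"ry":0,"rz":-0.04,"jaw":0.006},
    {"dx":0,"dy":0,"dz":0,"rx":0,"ry":0,"rz":0,"jaw":0.006}
  ]
}}

```text
time: 15.42
position: [0.5212, -0.1854, 0.0994]
orientation: [0.748, 0.663, -0.001, -0.001]
contact_force: [-5.5, -0.2, 1.0]
finger_gap: 0.0136
```

```bash
python3 - <<'E'
from bench import env
from h import *
o=env.observe(); print(o["contact_force"],o["torque"],o["position"],o["finger_gap"],Ro.from_quat(o["orientation"]).as_euler("xyz"))
s=env.capture("scene"); cv2.imwrite("pics/s11.png",np.clip(1.8*cv2.resize(s["pixels"][:,:,::-1][120:220,225:335],None,fx=6,fy=6,interpolation=cv2.INTER_CUBIC).astype(float),0,255).astype(np.uint8))
E
```

```text
[-5.54948215 -0.24189548  1.04535609] [-0.11736653  0.92682915 -0.05297459] [ 0.52118005 -0.18536424  0.0994168 ] 0.01360827776199587 [-3.13953777e+00 -4.06388093e-04  1.45051379e+00]
```

View pics/s11.png

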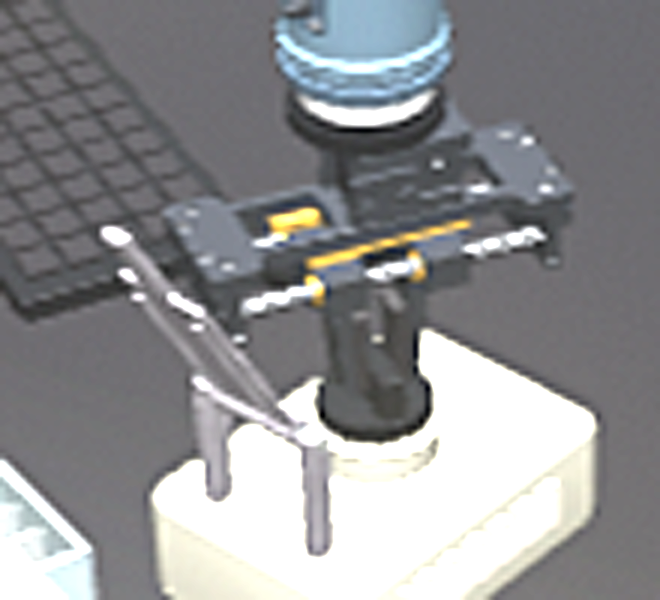

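Call:
{"op": "move_arm", "data": {
  "moves": [
    {"dx":0,"dy":-0.001,"dz":-0.0001,"rx":0,"ry":0,"rz":-0.04,"jaw":0.006},
    {"dx":0,"dy":0,"dz":0,"rx":0,"ry":0,"rz":-0.02,"jaw":0.006}
  ]
}}

```text
time: 15.63
position: [0.5209, -0.1854, 0.0997]
orientation: [0.728, 0.686, 0.0, -0.0]
contact_force: [-1.7, -0.5, 0.0]
finger_gap: 0.0134
```

```bash
cat > st.py <<'E'
from bench import env
from h import *
o=env.observe(); print(o["contact_force"].round(2),o["torque"].round(3),o["position"].round(4),o["finger_gap"],Ro.from_quat(o["orientation"]).as_euler("xyz").round(4), o["time"])
E
python3 st.py
```

```text
[-1.65 -0.48  0.01] [-0.12   0.418 -0.043] [ 0.5209 -0.1854  0.0997] 0.013434230966697993 [-3.1415e+00 -2.0000e-04  1.5107e+00] 15.6333
```

Call:
{"op": "move_arm", "data": {
  "moves": [
    {"dx":0,"dy":0,"dz":-0.0001,"rx":0,"ry":0,"rz":-0.04,"jaw":0.006},
    {"dx":0,"dy":0,"dz":0,"rx":0,"ry":0,"rz":0,"jaw":0.006}
  ]
}}

```text
time: 15.8
position: [0.5208, -0.1853, 0.0997]
orientation: [0.714, 0.7, -0.0, -0.0]
contact_force: [-2.1, -0.3, -1.7]
finger_gap: 0.0139
```

```bash
python3 st.py
```

```text
[-2.11 -0.25 -1.68] [-0.105  0.479  0.018] [ 0.5208 -0.1853  0.0997] 0.013928170304326203 [-3.1409e+00 -3.0000e-04  1.5512e+00] 15.8
```

Call:
{"op": "move_arm", "data": {
  "moves": [
    {"dx":0,"dy":-0.0005,"dz":-0.0001,"rx":0,"ry":0,"rz":-0.05,"jaw":0.006},
    {"dx":0,"dy":0,"dz":-0.0001,"rx":0,"ry":0,"rz":-0.05,"jaw":0.006}
  ]
}}

```text
time: 15.97
position: [0.5205, -0.1854, 0.0999]
orientation: [0.678, 0.735, 0.0, -0.0]
contact_force: [-1.7, -0.9, -2.2]
finger_gap: 0.0137
```

Call:
{"op": "move_arm", "data": {
  "moves": [
    {"dx":0,"dy":0,"dz":-0.0001,"rx":0,"ry":0,"rz":-0.05,"jaw":0.006},
    {"dx":0,"dy":0,"dz":-0.0001,"rx":0,"ry":0,"rz":-0.05,"jaw":0.006}
  ]
}}

```text
time: 16.13
position: [0.5202, -0.1854, 0.1]
orientation: [0.64, 0.768, -0.0, -0.0]
contact_force: [-3.8, -1.2, -1.8]
finger_gap: 0.0138
```

Call:
{"op": "move_arm", "data": {
  "moves": [
    {"dx":0,"dy":0,"dz":-0.0001,"rx":0,"ry":0,"rz":-0.05,"jaw":0.006},
    {"dx":0,"dy":0,"dz":-0.0001,"rx":0,"ry":0,"rz":-0.05,"jaw":0.006}
  ]
}}

```text
time: 16.3
position: [0.5199, -0.1855, 0.1001]
orientation: [0.601, 0.799, -0.0, -0.001]
contact_force: [-5.0, -2.5, -1.7]
finger_gap: 0.0135
```

```bash
python3 st.py; python3 - <<'E'
from bench import env
from h import *
w=env.capture("wrist"); im=w["pixels"][:,:,::-1]; cv2.imwrite("pics/w12.png",np.clip(im.astype(float)*1.8,0,255).astype(np.uint8))
s=env.capture("scene"); cv2.imwrite("pics/s12.png",np.clip(1.8*cv2.resize(s["pixels"][:,:,::-1][120:220,225:335],None,fx=6,fy=6,interpolation=cv2.INTER_CUBIC).astype(float),0,255).astype(np.uint8))
E
```

```text
[-4.97 -2.45 -1.73] [-0.382  0.657 -0.073] [ 0.5199 -0.1855  0.1001] 0.013498689152420081 [-3.1401e+00 -5.0000e-04  1.8514e+00] 16.3
```

View pics/w12.png

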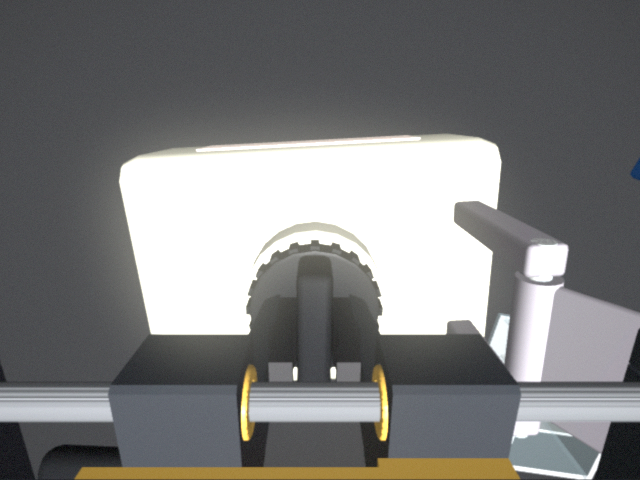

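View pics/s12.png

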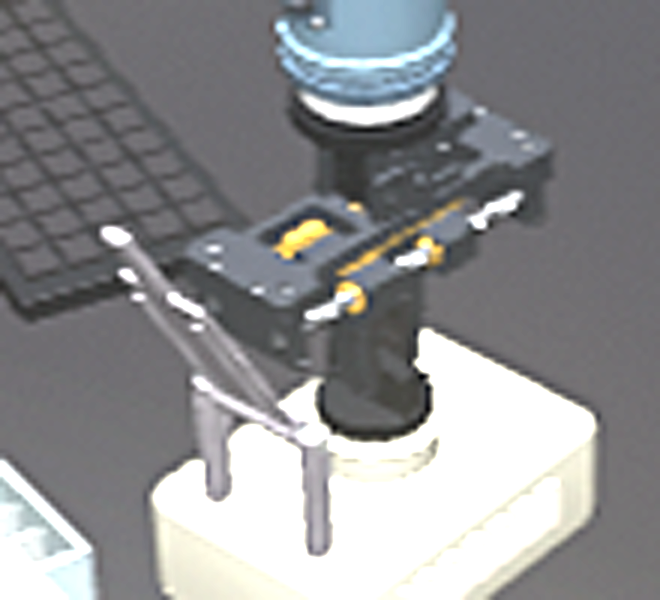

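Call:
{"op": "move_arm", "data": {
  "moves": [
    {"dx":0,"dy":-0.001,"dz":-0.0001,"rx":0,"ry":0,"rz":-0.05,"jaw":0.006},
    {"dx":0,"dy":0,"dz":-0.0001,"rx":0,"ry":0,"rz":-0.05,"jaw":0.006}
  ]
}}

```text
time: 16.57
position: [0.5195, -0.1856, 0.1003]
orientation: [0.561, 0.828, 0.0, -0.0]
contact_force: [-1.8, -1.4, -3.9]
finger_gap: 0.014
```

Call:
{"op": "move_arm", "data": {
  "moves": [
    {"dx":0,"dy":0,"dz":-0.0001,"rx":0,"ry":0,"rz":-0.05,"jaw":0.006},
    {"dx":0,"dy":0,"dz":-0.0001,"rx":0,"ry":0,"rz":-0.05,"jaw":0.006}
  ]
}}

```text
time: 16.73
position: [0.5193, -0.1857, 0.1004]
orientation: [0.519, 0.855, -0.0, -0.0]
contact_force: [-3.3, -2.5, -3.9]
finger_gap: 0.0137
```

Call:
{"op": "move_arm", "data": {
  "moves": [
    {"dx":0,"dy":0,"dz":-0.0001,"rx":0,"ry":0,"rz":-0.05,"jaw":0.006},
    {"dx":0,"dy":0,"dz":-0.0001,"rx":0,"ry":0,"rz":-0.05,"jaw":0.006}
  ]
}}

```text
time: 16.9
position: [0.519, -0.1859, 0.1005]
orientation: [0.475, 0.88, -0.0, -0.001]
contact_force: [-3.3, -3.0, -3.8]
finger_gap: 0.0137
```

```bash
python3 st.py
```

```text
[-3.32 -3.04 -3.82] [-0.552  0.598 -0.13 ] [ 0.519  -0.1859  0.1005] 0.0137021606053035 [-3.1405e+00 -7.0000e-04  2.1506e+00] 16.9
```

Call:
{"op": "move_arm", "data": {
  "moves": [
    {"dx":0,"dy":-0.001,"dz":0,"rx":0,"ry":0,"rz":-0.05,"jaw":0.006},
    {"dx":0,"dy":0,"dz":0,"rx":0,"ry":0,"rz":-0.05,"jaw":0.006}
  ]
}}

```text
time: 17.07
position: [0.5187, -0.1861, 0.1006]
orientation: [0.431, 0.902, 0.0, -0.0]
contact_force: [-1.5, -2.2, -4.4]
finger_gap: 0.0137
```

Call:
{"op": "move_arm", "data": {
  "moves": [
    {"dx":0,"dy":0,"dz":0,"rx":0,"ry":0,"rz":-0.05,"jaw":0.006},
    {"dx":0,"dy":0,"dz":0,"rx":0,"ry":0,"rz":-0.05,"jaw":0.006},
    {"dx":0,"dy":0,"dz":0,"rx":0,"ry":0,"rz":-0.05,"jaw":0.006}
  ]
}}

```text
time: 17.32
position: [0.5184, -0.1864, 0.1007]
orientation: [0.362, 0.932, -0.0, -0.0]
contact_force: [-3.6, -3.0, -2.1]
finger_gap: 0.0135
```

Call:
{"op": "move_arm", "data": {
  "moves": [
    {"dx":0,"dy":0,"dz":-0.0001,"rx":0,"ry":0,"rz":-0.06,"jaw":0.006},
    {"dx":0,"dy":0,"dz":-0.0001,"rx":0,"ry":0,"rz":-0.06,"jaw":0.006},
    {"dx":0,"dy":0,"dz":0,"rx":0,"ry":0,"rz":-0.06,"jaw":0.006}
  ]
}}

```text
time: 17.57
position: [0.5181, -0.1868, 0.1009]
orientation: [0.277, 0.961, -0.001, -0.001]
contact_force: [-4.8, -4.8, -3.2]
finger_gap: 0.0139
```

```bash
python3 st.py; python3 - <<'E'
from bench import env
from h import *
w=env.capture("wrist"); im=w["pixels"][:,:,::-1]; cv2.imwrite("pics/w13.png",np.clip(im.astype(float)*1.8,0,255).astype(np.uint8))
E
```

```text
[-4.84 -4.85 -3.24] [-0.817  0.72  -0.115] [ 0.5181 -0.1868  0.1009] 0.013881405683918524 [-3.1402e+00 -8.0000e-04  2.5811e+00] 17.5667
```

View pics/w13.png

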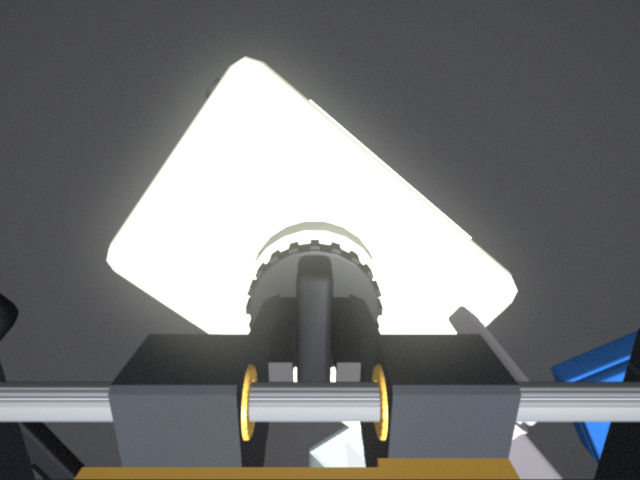

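Call:
{"op": "move_arm", "data": {
  "moves": [
    {"dx":0,"dy":-0.0015,"dz":-0.0001,"rx":0,"ry":0,"rz":-0.07,"jaw":0.006},
    {"dx":0,"dy":0,"dz":-0.0001,"rx":0,"ry":0,"rz":-0.07,"jaw":0.006},
    {"dx":0,"dy":0,"dz":0,"rx":0,"ry":0,"rz":-0.07,"jaw":0.006},
    {"dx":0,"dy":0,"dz":-0.0001,"rx":0,"ry":0,"rz":-0.07,"jaw":0.006}
  ]
}}

```text
time: 17.95
position: [0.5177, -0.1877, 0.1012]
orientation: [0.14, 0.99, -0.0, -0.0]
contact_force: [-3.8, -2.3, -4.2]
finger_gap: 0.0138
```

Call:
{"op": "move_arm", "data": {
  "moves": [
    {"dx":0,"dy":-0.0015,"dz":-0.0001,"rx":0,"ry":0,"rz":-0.07,"jaw":0.006},
    {"dx":0,"dy":0,"dz":0,"rx":0,"ry":0,"rz":-0.07,"jaw":0.006},
    {"dx":0,"dy":0,"dz":-0.0001,"rx":0,"ry":0,"rz":-0.07,"jaw":0.006},
    {"dx":0,"dy":0,"dz":0,"rx":0,"ry":0,"rz":-0.07,"jaw":0.006}
  ]
}}

```text
time: 18.28
position: [0.5176, -0.1887, 0.1014]
orientation: [-0.0, 1.0, 0.0, -0.0]
contact_force: [-1.4, -0.9, -2.6]
finger_gap: 0.0137
```

```bash
python3 st.py
```

```text
[-1.39 -0.93 -2.63] [-0.179  0.169 -0.073] [ 0.5176 -0.1887  0.1014] 0.013683627060662418 [ 3.141  -0.     -3.1415] 18.2833
```

Call:
{"op": "move_arm", "data": {
  "moves": [
    {"dx":0,"dy":0,"dz":0,"rx":0,"ry":0,"rz":-0.06,"jaw":0.006},
    {"dx":0,"dy":0,"dz":0,"rx":0,"ry":0,"rz":-0.06,"jaw":0.006},
    {"dx":0,"dy":0,"dz":0,"rx":0,"ry":0,"rz":-0.06,"jaw":0.006},
    {"dx":0,"dy":0,"dz":0,"rx":0,"ry":0,"rz":0,"jaw":0.006}
  ]
}}

```text
time: 18.62
position: [0.5177, -0.1893, 0.1017]
orientation: [-0.089, 0.996, -0.0, 0.0]
contact_force: [-1.5, -2.3, -3.3]
finger_gap: 0.0135
```

```bash
python3 st.py
```

```text
[-1.52 -2.3  -3.25] [-0.365  0.222  0.05 ] [ 0.5177 -0.1893  0.1017] 0.013499923795593274 [-3.1412e+00  2.0000e-04 -2.9624e+00] 18.6167
```

Call:
{"op": "move_arm", "data": {
  "moves": [
    {"dx":0,"dy":0,"dz":0,"rx":0,"ry":0,"rz":-0.05,"jaw":0.006},
    {"dx":0,"dy":0,"dz":0,"rx":0,"ry":0,"rz":-0.05,"jaw":0.006},
    {"dx":0,"dy":0,"dz":0,"rx":0,"ry":0,"rz":-0.03,"jaw":0.006},
    {"dx":0,"dy":0,"dz":0,"rx":0,"ry":0,"rz":0,"jaw":0.006}
  ]
}}

```text
time: 18.95
position: [0.5178, -0.1896, 0.1018]
orientation: [-0.153, 0.988, -0.001, 0.0]
contact_force: [-1.3, -2.9, -3.7]
finger_gap: 0.0137
```

```bash
python3 st.py; python3 - <<'E'
from bench import env
from h import *
w=env.capture("wrist"); im=w["pixels"][:,:,::-1]; cv2.imwrite("pics/w14.png",np.clip(im.astype(float)*1.8,0,255).astype(np.uint8))
E
```

```text
[-1.27 -2.88 -3.69] [-0.673  0.117 -0.021] [ 0.5178 -0.1896  0.1018] 0.013722187169345153 [-3.1405e+00  3.0000e-04 -2.8343e+00] 18.95
```

View pics/w14.png

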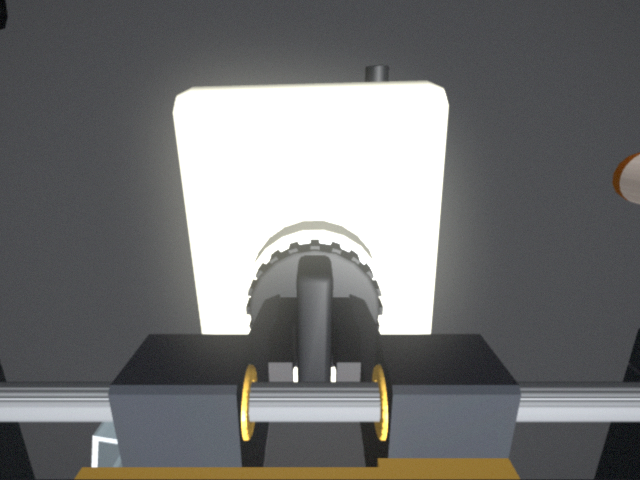

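The wing is now half a turn round (about 3.12 rad). Release straight up.

Call:
{"op": "move_arm", "data": {
  "moves": [
    {"dx":0,"dy":0,"dz":0,"rx":0,"ry":0,"rz":-0.01,"jaw":0.006},
    {"dx":0,"dy":0,"dz":0,"rx":0,"ry":0,"rz":0,"jaw":0.006},
    {"dx":0,"dy":0,"dz":0,"rx":0,"ry":0,"rz":0,"jaw":0.04},
    {"dx":0,"dy":0,"dz":0,"rx":0,"ry":0,"rz":0,"jaw":0.04},
    {"dx":0,"dy":0,"dz":0,"rx":0,"ry":0,"rz":0,"jaw":0.04},
    {"dx":0,"dy":0,"dz":0,"rx":0,"ry":0,"rz":0,"jaw":0.04}
  ]
}}

```text
time: 19.5
position: [0.518, -0.1887, 0.1023]
orientation: [-0.159, 0.987, 0.0, 0.0]
contact_force: [0.8, 0.3, -0.5]
finger_gap: 0.0383
```

Call:
{"op": "move_arm", "data": {
  "moves": [
    {"dx":0,"dy":0,"dz":-0.015,"rx":0,"ry":0,"rz":0,"jaw":0.04},
    {"dx":0,"dy":0,"dz":-0.03,"rx":0,"ry":0,"rz":0,"jaw":0.04},
    {"dx":0.02,"dy":0,"dz":-0.03,"rx":0,"ry":0,"rz":0,"jaw":0.04},
    {"dx":0.03,"dy":0,"dz":-0.03,"rx":0,"ry":0,"rz":0,"jaw":0.04},
    {"dx":0.03,"dy":0,"dz":-0.03,"rx":0,"ry":0,"rz":0,"jaw":0.04},
    {"dx":0.03,"dy":0,"dz":-0.03,"rx":0,"ry":0,"rz":0,"jaw":0.04},
    {"dx":0.03,"dy":0,"dz":-0.02,"rx":0,"ry":0,"rz":0,"jaw":0.04},
    {"dx":0,"dy":0,"dz":0,"rx":0,"ry":0,"rz":0,"jaw":0.04},
    {"dx":0,"dy":0,"dz":0,"rx":0,"ry":0,"rz":0,"jaw":0.04}
  ]
}}

```text
time: 20.25
position: [0.3863, -0.2335, 0.2871]
orientation: [-0.158, 0.987, -0.002, 0.001]
contact_force: [-0.6, -0.6, -0.6]
finger_gap: 0.0398
```

```bash
python3 st.py; python3 - <<'E'
from bench import env
from h import *
for n in("scene","top","wrist"):
    c=env.capture(n); cv2.imwrite(f"pics/{n}_end.png",c["pixels"][:,:,::-1])
t=cv2.imread("pics/top_end.png"); cv2.imwrite("pics/top_endz.png",cv2.resize(t[130:340,180:450],(770,599)))
E
```

```text
[-0.61 -0.6  -0.57] [ 0.048 -0.136  0.004] [ 0.3863 -0.2335  0.2871] 0.039846355075412954 [-3.1378e+00  2.4000e-03 -2.8239e+00] 20.25
```

View pics/scene_end.png

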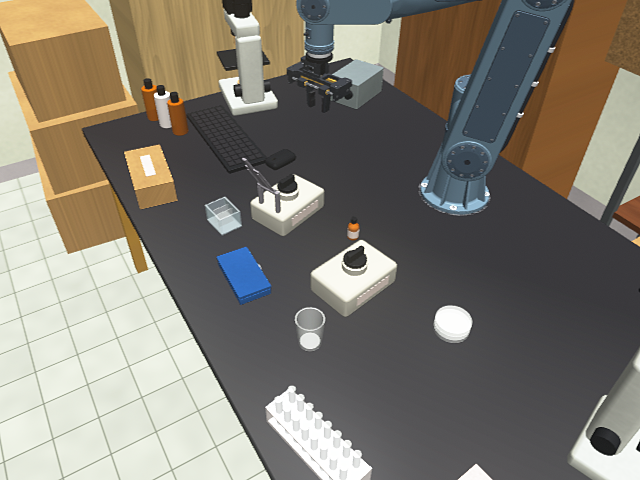

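View pics/top_endz.png

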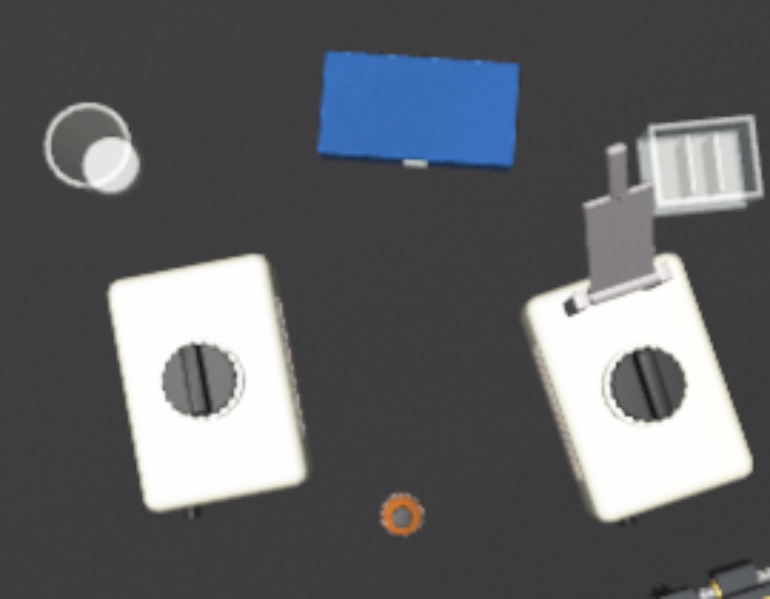

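View pics/wrist_end.png

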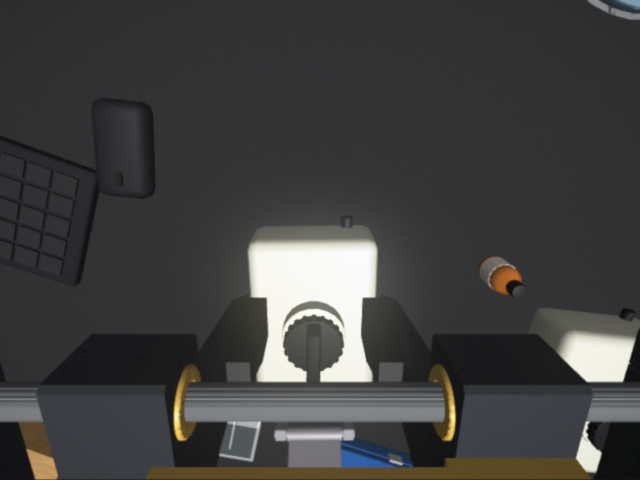

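```bash
python3 -c "
from bench import env
print(env.sign_off())"
```

```text
the job is handed in; nothing more can be done
None
```

The vent is open: the tab is back at its stop and the winged cap is unscrewed about half a turn. I handed the job in at about 20 s of the 64 s allowed; sign-off gave no verdict.

- **Tab:** I pinched the tongue and swung it up, but it slipped out of the fingers at about 1.45 rad. I then pushed it back from the front with the fingers shut until it hit the stop, where the reaction was about 15–17 N.
- **Cap:** My first grip was too shallow and slipped after about 0.07 rad, leaving the cap near 0.47 rad. I gripped about 17 mm deeper and turned it in one hold to about 3.13 rad, judged from the wrist angle. I felt no clear reaction at its stop.
- **Last checks:** The final pictures show the tab leaning well back, the wing in line with the canister's long axis and the twin's cap still tight. The bystanders in view looked unmoved, though I compared them only by eye. The gripper was clear, with about 1 N reading.
- **Disagreements:**
  - The fingertips sit about 18 mm short of where I first took them to be from the tool data.
  - While turning, the grip centre drifted about 6 mm from the first grip, at least partly because I shifted it to ease side force; the force stayed under about 8 N.

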